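Load the glaze jar mill, latch its keeper arm and set its speed dial

TASK

Load and set the jar mill: lay the closed jar (the one with the steel lid) from the wooden rest gently on the mill's two rollers, then swing the keeper arm over it and press its handle down until the spring hook catches under the pin. Only then turn the speed dial so that its pointer stands at the brass marker on the scale. Leave the open jar, the mug and the cup where they are.

Things in the scene. Friction and masses are not known exactly. Their poses are not given: they have to be found in the camera images.
- mill: grey jar mill, 315 x 200 mm, fixed. Origin on the table below the middle of its roller bay; x runs along the two rollers, away from the dial; y towards the keeper arm pivot. Bearing plates 64 mm high close the bay at x = -72 and +72 mm. Control box (top 60 mm high) at x = -205 to -80 mm; belt cover (76 mm high) at x = 80 to 111 mm; pivot post (95 mm high) at y = 74 to 96 mm, x within 24 mm
- rollers_mid (a point): where the middle of the jar's axis lies when it rests on both rollers, 79 mm above the table; axes as the mill. The two black rollers, 22 mm thick, 136 mm long, lie along x at y = -22 and +22 mm with their axes 47 mm above the table
- closed_jar: white jar with a steel lid and clamp bar at its +x end, lying in the wooden rest; 56 mm thick, 122 mm long over all (the white cylinder from x = -61 to +41 mm, the lid 49 mm thick from there). Origin on its axis half way along its length; x along its axis; about 0.45 kg
- open_jar: white jar without a lid, 56 mm thick, 102 mm long, in the other place of the rest; origin at its middle, x along its axis. To be left alone
- rest: plywood board, 110 x 205 x 12 mm, with two pairs of wooden dowels along its x (tops 23 mm high), on each of which a jar lies, axis 44.5 mm above the table, at y = -55 and +55 mm of the board. Origin on the table under its middle. Fixed; which jar lies where varies
- keeper (a joint): angle of the cranked keeper arm about its pivot (along the mill's x, at mill y = 85 mm, height 85 mm). 0 = closed over the jar, up to 1.8 as the arm rises and leans outward; about 1.2 is its balance. It falls shut from about 0.7 until its hook rests on the pin (about 0.13); then the handle must be pressed down with about 4 to 8 N until it snaps at nearly 0
- keeper_handle (a point): middle of the black T-handle at the arm's free end: a round bar 14 mm thick, 110 mm long, parallel to the mill's x; 198 mm out from the pivot and (closed) 47 mm above it, so closed it is at mill y = -113 mm, 132 mm high. A 26 mm idler wheel half way along the arm stands 2 mm above the jar when closed
- hook (a joint): angle of the sprung hook that hangs from the arm 31 mm inside of the handle: 0 = at rest, grows as the pin pushes it outward, and springs back to 0 when it has caught under the pin
- dial (a joint): angle of the speed dial: 0 = off stop, grows clockwise seen from above, up to 4.71. At 0 its pointer stands at +135 degrees from the mill's x (towards its y)
- dial_grip (a point): point on the dial's axis at the height to grip it, 92 mm above the table (mill x = -142.5, y = 0); its x axis points along the grip bar towards the pointer end. The black bar is 56 mm long and 18 mm wide; its top is 98 mm, the 60 mm skirt under it 70 mm above the table
- dial_pointer (a point): point on the scale that the dial's white pointer line shows, 45 mm from the axis
- marker_tip (a point): inner tip of the small brass marker clamped on the rim of the 112 mm scale, 45 mm from the dial's axis, 62 mm above the table; its x axis points outward from the dial's axis. The marker, 14 mm wide and 24 mm long, stands 7 mm above the scale and does not move
- enamel_mug: light enamel mug, 85 x 112 x 79 mm, origin at its underside. To be left alone
- slip_cup: bisque cup, 68 x 69 x 64 mm, origin at its underside. To be left alone
- latch_pin_mid (a point): middle of the steel pin, 8 mm thick, along the mill's x, that the hook catches; 106 mm above the table at mill y = -80 mm, in a latch post 115 mm high whose cheeks span x = -19 to 19 mm, y = -89 to -71 mm
There are look-alikes about, which are no part of the job. Leave any green or turquoise look-alike of the closed_jar alone.

How it is judged (in metres and radians):
On the way, in this order (a step that is already met when the one before it is completed fails the run):
1. the closed jar lies on both rollers, released, with the keeper arm still open (horizontal distance between closed_jar and rollers_mid below 0.016 m and z of closed_jar in the frame of rollers_mid between -0.004 and 0.004 m and angle between the x axis of closed_jar and the x axis of mill, either way round below 0.08 rad and contact force between the fingers and closed_jar below 0.1 N and linear speed of closed_jar below 0.02 m/s and value of joint keeper above 1 rad), for 0.2 s.
2. the keeper arm is down and its hook has caught under the pin (value of joint keeper below 0.04 rad and value of joint hook below 0.06 rad), for 0.2 s.
3. the dial's pointer stands at the marker (horizontal distance between dial_pointer and marker_tip below 0.004 m), for 0.2 s.
At the end, for the whole second after the job is handed in: the closed jar rests on both rollers (16 mm from the middle, 4 mm in height, 0.08 rad at most), the keeper arm is closed (below 0.04 rad) with its hook sprung back under the pin (below 0.06 rad), and the pointer is within 4 mm (5 degrees) of the marker tip (all of step 2 and horizontal distance between dial_pointer and marker_tip below 0.004 m and horizontal distance between closed_jar and rollers_mid below 0.016 m and z of closed_jar in the frame of rollers_mid between -0.004 and 0.004 m and angle between the x axis of closed_jar and the x axis of mill, either way round below 0.08 rad and linear speed of closed_jar below 0.02 m/s); the robot touches nothing.
It fails at once if the open jar is moved by more than 15 mm (distance of open_jar from where it was at the start of the episode above 0.015 m).
It fails at once if the mug is moved by more than 20 mm (distance of enamel_mug from where it was at the start of the episode above 0.02 m).
It fails at once if the cup is moved by more than 20 mm (distance of slip_cup from where it was at the start of the episode above 0.02 m).
It fails at once if the closed jar is dropped or thrown (not held, yet faster than 0.35 m/s) (contact force between the fingers and closed_jar below 0.1 N and linear speed of closed_jar above 0.35 m/s).
It also fails if it takes over 62 s, if anything falls off the work surface, if the arm or the gripper's body presses on something with over 40 N, if the wrist force passes 120 N, or if a joint passes its speed limit or range.

ROBOT

A 7-joint arm with a two-finger parallel gripper is mounted at the origin on a cart in front of the work surface, level with it; the furniture and walls round the work are solid. World frame = base frame: x ahead of the robot, y to its left, z up, the work surface at z = 0. Lengths are in mm, angles in rad, forces in N, time in s.
With the tool pointing down it reaches from about 400 to 875 mm from the base axis. Payload 4.4 kg.
Tool frame: the origin (TCP) lies between the finger pads; the fingertips stand 11 mm ahead of it and the grasp point (between the pads) lies 8 mm behind it; y points along the fingers, x is the direction in which the jaws open and shut, and the axes are right-handed (so a half turn about y gives the same grasp; the last joint's range is limited). The gripper opens to 85 mm and grips with 20 to 120 N. Pads are 22 mm wide; open, the fingers measure 114 mm over their backs; the gripper's body (76 mm by 85 mm) begins 54 mm behind the grasp point. The pads swing forward as they close: fully open they stand 13 mm farther back than shut.
Start: joints at [1.236, 0.628, 0.038, 1.517, -0.027, 0.996, -0.02], TCP at [172.651, -626.665, 242.313] pointing down, gripper open.
Joint ranges: [-3.06, 3.06], [-0.37, 2.12], [-1.25, 1.32], [0.18, 2.47], [-1.1, 4.24], [0.23, 1.98], [-2.94, 2.94]. Speed limits (rad/s): [2.57, 2.57, 3.14, 3.14, 3.14, 3.14, 3.14].

INTERFACE

Orientations are given as [roll, pitch, yaw] about the fixed x, y, z axes, in that order (R = Rz(yaw) Ry(pitch) Rx(roll)).
In Python, from cell import * gives the robot as it stands.
- The arm moves only by the shell command python3 -m jog 'ROWS'. ROWS is JSON, a list of rows, each an object of numbers: "x", "y", "z": the shift along the tool's x, y, z in mm; "ax", "ay", "az": the turn, a rotation vector about the tool's x, y, z in rad; "grip": the finger opening in mm, from 0 to 85.4. In form: [{"x": .., "y": .., "z": .., "ax": .., "ay": .., "az": .., "grip": ..}, ...]. A call has 1 to 5 rows; each row is the pose to reach, as a shift and turn from the pose commanded when the call began, along the tool's axes at that moment; what a row does not reach only later rows make up. A row lasts 1/10 s, in which the tool goes at most 50 mm and 8.59 degrees, less where a joint would pass 70% of its speed; a pose out of reach is approached as far as the arm can. A call with a gripper value outside its range is refused whole. The fingers move at their own pace and stop on an object; the grip force is fixed at half the most. Time passes only in rows, so rows that repeat a pose let the fingers close. It gives the time, the measured TCP pose, the force and the opening at its end, in the units of the state.
- read_state(): the state, without advancing time (a new reading comes with each control period).
- get_image(name): name is "scene" or "top"; returns a dict with "color" (420x560x3 uint8, red, green, blue), "vfov" (degrees; the focal length in pixels is half the picture's height over the tangent of half this angle, whatever the lens; pixels are square), "cx", "cy" (the principal point, pixels), "camera_from_world" (4x4, takes a point from world to camera coordinates). Camera axes: x right, y down, z forward; pixel columns grow to the right and rows downward; lengths in mm; the calibration is good to about 2 mm. A picture is of the moment at which its call begins. There is no depth.
- finish_job(): hands the job in, once; it reports no verdict.
The state is a dict: "clock": time; "qpos": joint angles; "qd": joint speeds; "tau": joint torques, N m; "eef_pos": TCP position; "tool_rot": TCP orientation; "force": force on the tool from outside, world axes, zero at the start; "torque": the same for the moment, N m; "width": finger opening in mm.
Only numpy, scipy, OpenCV 4.12 (cv2) and the standard library are available. Lean on these libraries where they do the work, as an engineer would, in place of code of your own. Each camera call takes 0.05 s, during which the arm holds its last target.

## Working session

There is one attempt and no reset: what is moved stays moved. The work goes in short steps, Python scripts to look and compute and a shell command to move; the robot and the scene stay as the last step left them, time stands still between calls to the robot, and variables do not carry over. Pictures are saved under pics/ and viewed, and the job is handed in when it is done.

```bash
ls; mkdir -p pics
python3 - <<'E'
from cell import *
import cv2
for n in ("scene","top"):
    d=get_image(n); cv2.imwrite(f"pics/{n}0.png",d["color"][:,:,::-1])
    print(n,d["vfov"],d["cx"],d["cy"],d["camera_from_world"])
s=read_state(); print(s)
E
```

```text
pics
scene 57.827764591420205 277.73664064439777 207.03794916346288 [[-7.91662629e-01 -6.10876199e-01 -1.00275666e-02  4.04096568e+02]
 [-3.01323130e-01  4.04671163e-01 -8.63391928e-01  2.69379731e+02]
 [ 5.31483446e-01 -6.80493586e-01 -5.04434165e-01  8.26874781e+02]
 [ 0.00000000e+00  0.00000000e+00  0.00000000e+00  1.00000000e+00]]
top 48.165260427724384 276.0379043634523 213.3355462151613 [[-1.72761312e-02 -9.99840500e-01 -4.52875335e-03 -5.65091502e+01]
 [-9.87874607e-01  1.77679721e-02 -1.54233783e-01  5.85182136e+02]
 [ 1.54289650e-01  1.80927735e-03 -9.88024003e-01  1.25584097e+03]
 [ 0.00000000e+00  0.00000000e+00  0.00000000e+00  1.00000000e+00]]
{'clock': 0.1, 'qpos': array([ 1.23619337,  0.62923888,  0.03848237,  1.51822883, -0.02699916,
        0.9963132 , -0.01998829]), 'qd': array([ 2.60529915e-04, -1.39637964e-03,  8.85110427e-05, -1.94737087e-03,
       -1.08476286e-03,  3.51867192e-04, -1.97433796e-04]), 'tau': array([ 2.34244879e-03, -5.64543879e+01,  1.23027530e+00, -1.93978268e+01,
        1.12834692e-02,  5.48562952e-03,  3.19220089e-05]), 'eef_pos': array([ 172.49595912, -626.15159422,  241.50381857]), 'tool_rot': array([-1.57083432,  0.00166885, -1.30201077]), 'force': array([0.44048056, 0.11671877, 0.0076077 ]), 'torque': array([-0.04061381,  0.01604978, -0.00069471]), 'width': 84.71257513303101}
```

View pics/scene0.png

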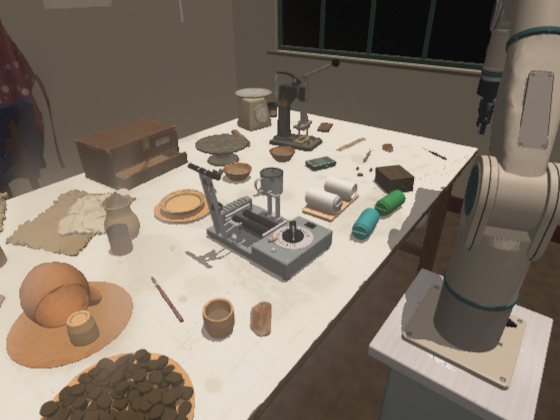

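View pics/top0.png

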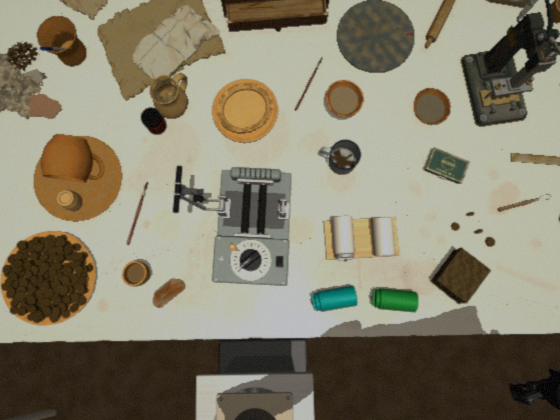

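```bash
cat > h.py <<'E'
import numpy as np, cv2
def ray(d,u,v):
    f=d["color"].shape[0]/2/np.tan(np.radians(d["vfov"]/2)); T=np.array(d["camera_from_world"])
    r=T[:3,:3].T@np.array([(u-d["cx"])/f,(v-d["cy"])/f,1]); return -T[:3,:3].T@T[:3,3], r
def onz(d,u,v,z):
    c,r=ray(d,u,v); return c+r*(z-c[2])/r[2]
def proj(d,p):
    f=d["color"].shape[0]/2/np.tan(np.radians(d["vfov"]/2)); T=np.array(d["camera_from_world"])
    q=T[:3,:3]@np.array(p)+T[:3,3]; return np.array([d["cx"]+f*q[0]/q[2],d["cy"]+f*q[1]/q[2]])
def crop(d,u0,v0,u1,v1,k,fn):
    c=d["color"][v0:v1,u0:u1,::-1]; cv2.imwrite(fn,cv2.resize(c,None,fx=k,fy=k,interpolation=cv2.INTER_CUBIC))
E
python3 - <<'E'
from cell import *
from h import *
d=get_image("top"); crop(d,160,155,410,315,3,"pics/c1.png")
d=get_image("scene"); crop(d,180,140,420,280,3,"pics/c2.png")
E
```

```text
(no output)
```

View pics/c1.png

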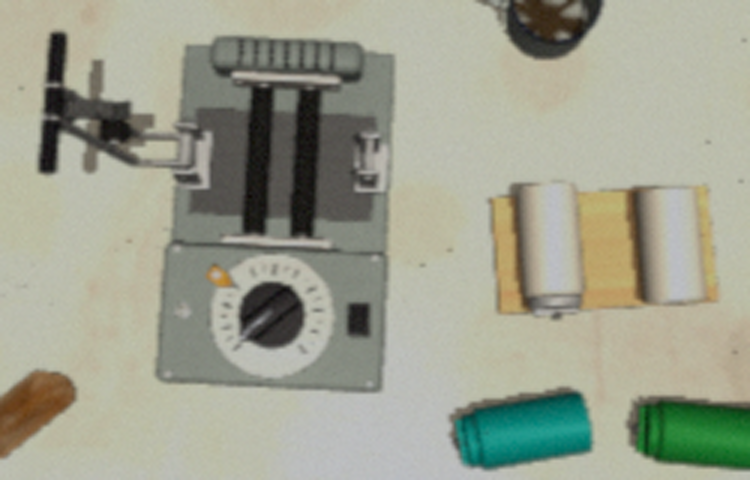

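View pics/c2.png

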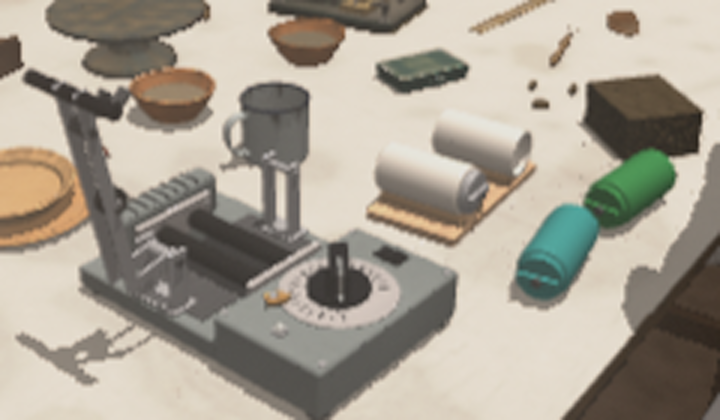

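Run:
```python
from cell import *
from h import *
d=get_image("top"); c=d["color"]
print("cam",ray(d,0,0)[0])
P=lambda u,v:(u/3+160,v/3+155)
print("box corners")
for q in [(168,242),(383,253),(158,378),(381,390)]: print(np.round(onz(d,*P(*q),60),1))
print("dial c (scale z62)",np.round(onz(d,*P(271,315),62),1))
hsv=cv2.cvtColor(c,cv2.COLOR_RGB2HSV)
# rollers
g=c.max(2)
m=np.zeros(g.shape,np.uint8); m[185:233,238:270]=(g[185:233,238:270]<40)
n,l,st,ce=cv2.connectedComponentsWithStats(m)
for i in range(1,n):
    if st[i,4]>60:
        pts=np.argwhere(l==i)[:,::-1].astype(np.float32)
        w=np.array([onz(d,u,v,58)[:2] for u,v in pts]); mu=w.mean(0); U,S,V=np.linalg.svd(w-mu); t=(w-mu)@V[0]
        print("roller",st[i],mu.round(1),V[0],t.min(),t.max())
# orange marker
m=((hsv[...,0]>8)&(hsv[...,0]<24)&(hsv[...,1]>130)).astype(np.uint8); m[:235]=0;m[255:]=0;m[:,:222]=0;m[:,250:]=0
p=np.argwhere(m)[:,::-1]; print("marker",len(p),p.min(0),p.max(0),[np.round(onz(d,*p.mean(0),z),1) for z in (65,69)])
# jars
s=hsv[...,1]; 
for (u,v) in [(343,237),(384,237)]:
    print(c[v,u-14:u+15:2].tolist())
```

```text
cam [ 383.34705063  -69.16980152 1330.79995724]
box corners
[523.3  97.4  60. ]
[509.8 -97.2  60. ]
[401.4 106.1  60. ]
[387.4 -92.8  60. ]
dial c (scale z62) [455.6   4.5  62. ]
roller [241 185  10  47 315] [597.9  16.6] [-0.99828307  0.05857403] -65.48592862519158 63.395494862455784
roller [257 185   9  48 321] [595.6 -26.9] [-0.99779234  0.06641114] -67.03981227250605 64.5757447417624
marker 17 [231 244] [236 249] [array([489.9,  49.1,  65. ]), array([489.6,  48.7,  69. ])]
[[188, 159, 105], [158, 130, 84], [88, 74, 61], [133, 124, 108], [166, 155, 136], [185, 179, 158], [185, 187, 172], [187, 190, 193], [189, 192, 196], [189, 190, 185], [182, 186, 169], [184, 177, 156], [156, 142, 114], [188, 163, 107], [187, 162, 105]]
[[160, 136, 89], [83, 63, 45], [96, 90, 76], [135, 129, 112], [167, 156, 137], [184, 176, 156], [185, 185, 177], [186, 188, 193], [188, 189, 192], [188, 190, 182], [187, 189, 172], [181, 173, 152], [175, 158, 111], [187, 169, 112], [173, 171, 154]]
```

Run:
```python
from cell import *
from h import *
d=get_image("top"); crop(d,315,205,410,270,8,"pics/c3.png"); crop(d,205,225,300,295,8,"pics/c4.png")
```

```text
(no output)
```

View pics/c3.png

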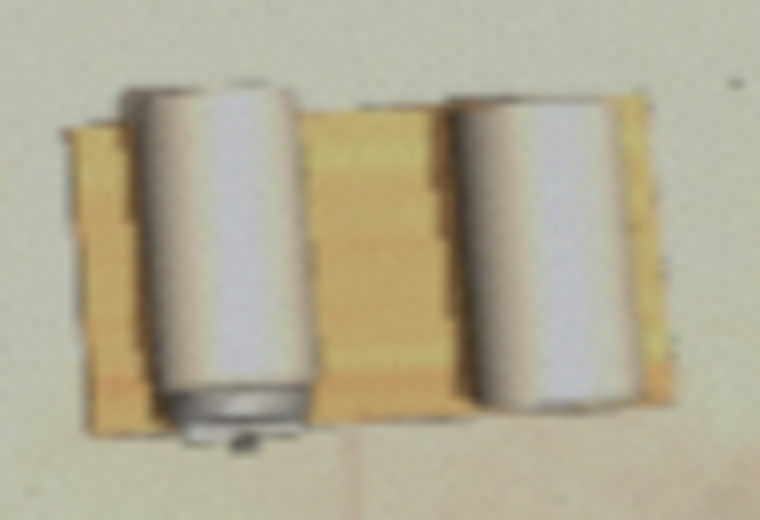

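View pics/c4.png

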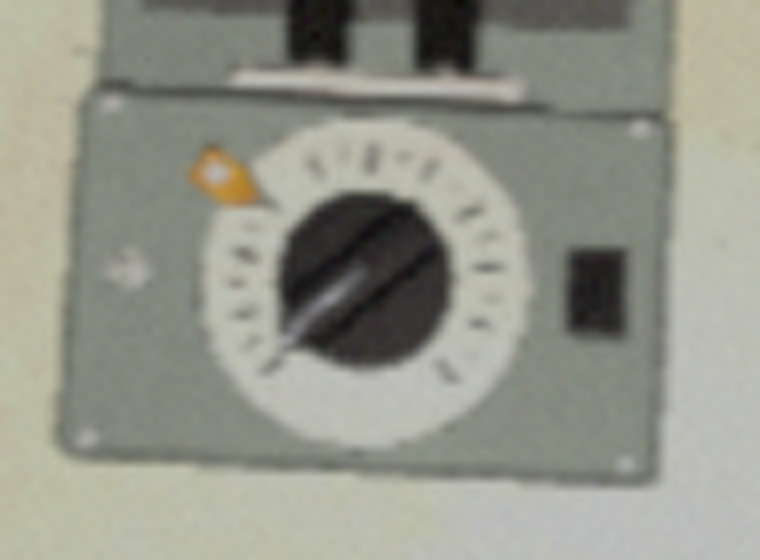

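Run:
```python
from cell import *
from h import *
d=get_image("top"); e=get_image("scene"); P=lambda u,v:(u/8+315,v/8+205)
f=lambda a:np.round(a,1)
print("closed: top-end(z72)",f(onz(d,*P(222,90),72.5)),"cyl lid-end(z72)",f(onz(d,*P(241,384),72.5)))
print(" axis edges z44.5", f((onz(d,*P(148,150),44.5)+onz(d,*P(301,150),44.5))/2), f((onz(d,*P(166,350),44.5)+onz(d,*P(313,350),44.5))/2))
print("rest corners z12",[f(onz(d,*P(*q),12)) for q in [(70,128),(648,95),(92,434),(675,402)]])
print("marker tip",f(onz(d,268/8+205,203/8+225,65)),"scale c",f(onz(d,365/8+205,283/8+225,62)))
# handle: top view ends crop c1 (57,35),(47,170); scene handle ends crop c2 (30,75),(118,112)
def tri(pu,pv):
    c1,r1=ray(d,*pu);c2,r2=ray(e,*pv)
    A=np.stack([r1,-r2],1);s=np.linalg.lstsq(A,c2-c1,rcond=None)[0];return f((c1+r1*s[0]+c2+r2*s[1])/2),f(np.linalg.norm(c1+r1*s[0]-c2-r2*s[1]))
print(tri((57/3+160,35/3+155),(30/3+180,75/3+140)),tri((47/3+160,170/3+155),(118/3+180,112/3+140)))
```

```text
closed: top-end(z72) [ 568.6 -247.2   72.5] cyl lid-end(z72) [ 469.2 -249.7   72.5]
 axis edges z44.5 [ 551.8 -251.2   44.5] [ 482.7 -253.7   44.5]
rest corners z12 [array([ 564.9, -201.5,   12. ]), array([ 573. , -406.5,   12. ]), array([ 456.8, -205.6,   12. ]), array([ 464.4, -409.8,   12. ])]
marker tip [481.8  36.   65. ] scale c [454.6   3.8  62. ]
(array([661.1, 154.8, 273.8]), np.float64(1.8)) (array([555.1, 160.5, 273.1]), np.float64(3.5))
```

```bash
cat > need.py <<'E'
import sys, numpy as np
from cell import *
from scipy.spatial.transform import Rotation as R
s=read_state(); r=R.from_euler("xyz",s["tool_rot"])
x,y,z,yaw=map(float,sys.argv[1:5])
t=R.from_euler("xyz",[-np.pi/2,0,yaw])
print("now",s["clock"],s["eef_pos"].round(1),s["tool_rot"].round(3),"F",s["force"].round(1),"w",round(float(s["width"]),1))
print("shift",r.inv().apply(np.array([x,y,z])-s["eef_pos"]).round(1),"turn",(r.inv()*t).as_rotvec().round(3))
E
python3 -m jog '[{"x":-271,"y":60,"z":424,"ay":0.232},{"x":-271,"y":60,"z":424,"ay":0.232},{"x":-271,"y":60,"z":424,"ay":0.232},{"x":-271,"y":60,"z":424,"ay":0.232},{"x":-271,"y":60,"z":424,"ay":0.232}]'; python3 need.py 509 -252 150 -1.534
```

```text
now 0.4 [ 172.6 -626.6  242.2] [-1.571  0.    -1.302] F [ 0.5 -0.8 -0.5] w 85.3
shift [-271.8   92.2  423.8] turn [ 0.     0.232 -0.   ]$[0]: bad value
```

```bash
python3 -m jog '[{"x":-27,"y":5,"z":42,"ax":0,"ay":0.1,"az":0,"grip":85}]'; python3 need.py 509 -252 150 -1.534
```

```text
clock: 0.5
eef_pos: [198.9, -594.9, 237.7]
tool_rot: [-1.576, -0.006, -1.415]
force: [0.7, -0.4, -1.1]
width: 84.9
now 0.5 [ 198.9 -594.9  237.7] [-1.576 -0.006 -1.415] F [ 0.7 -0.4 -1.1] w 84.9
shift [-291.2   84.3  359.9] turn [0.005 0.119 0.006]
```

```bash
python3 -m jog '[{"x":-31,"y":10,"z":38,"ax":0,"ay":0.1,"az":0,"grip":85},{"x":-62,"y":20,"z":76,"ax":0,"ay":0.12,"az":0,"grip":85},{"x":-93,"y":30,"z":114,"ax":0,"ay":0.12,"az":0,"grip":85},{"x":-124,"y":40,"z":152,"ax":0,"ay":0.12,"az":0,"grip":85},{"x":-155,"y":50,"z":190,"ax":0,"ay":0.12,"az":0,"grip":85}]'; python3 need.py 509 -252 150 -1.534
```

```text
clock: 1.0
eef_pos: [368.2, -403.7, 187.3]
tool_rot: [-1.57, -0.001, -1.522]
force: [0.5, -0.4, -0.1]
width: 85.1
now 1.0 [ 368.2 -403.7  187.3] [-1.570e+00 -1.000e-03 -1.522e+00] F [ 0.5 -0.4 -0.1] w 85.1
shift [-144.7   37.4  148. ] turn [-0.001  0.012  0.001]
```

```bash
python3 -m jog '[{"x":-34,"y":9,"z":35,"ax":0,"ay":0.012,"az":0,"grip":85},{"x":-68,"y":18,"z":70,"ax":0,"ay":0.012,"az":0,"grip":85},{"x":-102,"y":27,"z":105,"ax":0,"ay":0.012,"az":0,"grip":85},{"x":-136,"y":36,"z":140,"ax":0,"ay":0.012,"az":0,"grip":85},{"x":-144,"y":37,"z":147,"ax":0,"ay":0.012,"az":0,"grip":85}]'; python3 need.py 509 -252 120 -1.534;python3 - <<'E'
from cell import *
from h import *
d=get_image("top"); cv2.imwrite("pics/t1.png",d["color"][:,:,::-1]); d=get_image("scene"); crop(d,250,100,450,250,4,"pics/s1.png")
E
```

```text
clock: 1.5
eef_pos: [511.3, -247.1, 149.4]
tool_rot: [-1.569, 0.004, -1.524]
force: [0.0, 0.3, -0.3]
width: 84.6
now 1.5 [ 511.3 -247.1  149.4] [-1.569  0.004 -1.524] F [ 0.   0.3 -0.3] w 84.6
shift [ 4.9 29.3 -2.6] turn [-0.002  0.01  -0.004]
```

View pics/s1.png

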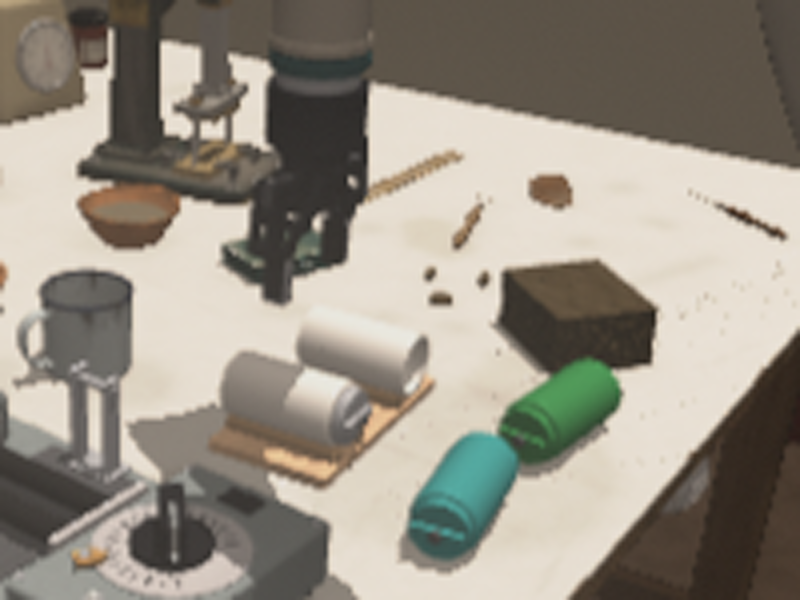

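The scene crop shows the gripper above the lidded white jar (crop px 295,395), with the open jar behind it. I'm descending now.

```bash
python3 -m jog '[{"x":5,"y":20,"z":-2,"ax":0,"ay":0.01,"az":0,"grip":85},{"x":5,"y":50,"z":-2,"ax":0,"ay":0.01,"az":0,"grip":85},{"x":5,"y":65,"z":-2,"ax":0,"ay":0.01,"az":0,"grip":85},{"x":5,"y":72,"z":-2,"ax":0,"ay":0.01,"az":0,"grip":85},{"x":5,"y":72,"z":-2,"ax":0,"ay":0.01,"az":0,"grip":85}]'; python3 need.py 509 -252 38 -1.534;python3 - <<'E'
from cell import *
from h import *
d=get_image("top"); crop(d,290,180,430,285,5,"pics/t2.png"); d=get_image("scene"); crop(d,250,130,420,250,4,"pics/s2.png")
E
```

```text
clock: 2.1
eef_pos: [503.5, -260.8, 78.0]
tool_rot: [-1.572, -0.0, -1.547]
force: [0.1, 0.5, 0.2]
width: 84.9
now 2.1 [ 503.5 -260.8   78. ] [-1.572 -0.    -1.547] F [0.1 0.5 0.2] w 84.9
shift [-8.7 40.   5.8] turn [ 0.002 -0.013  0.   ]
```

View pics/s2.png

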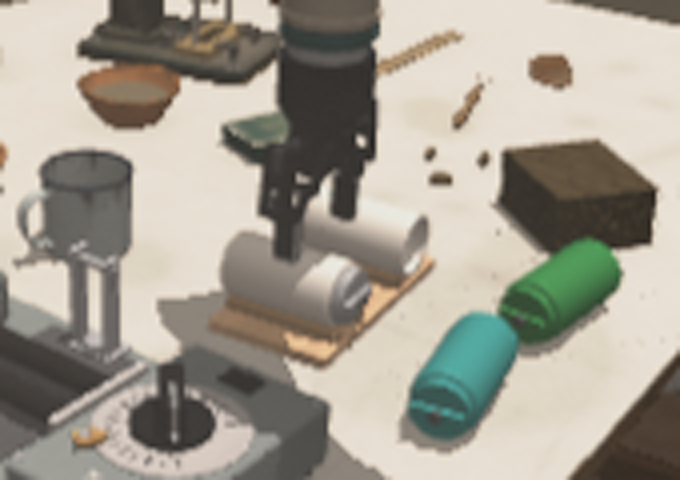

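View pics/t2.png

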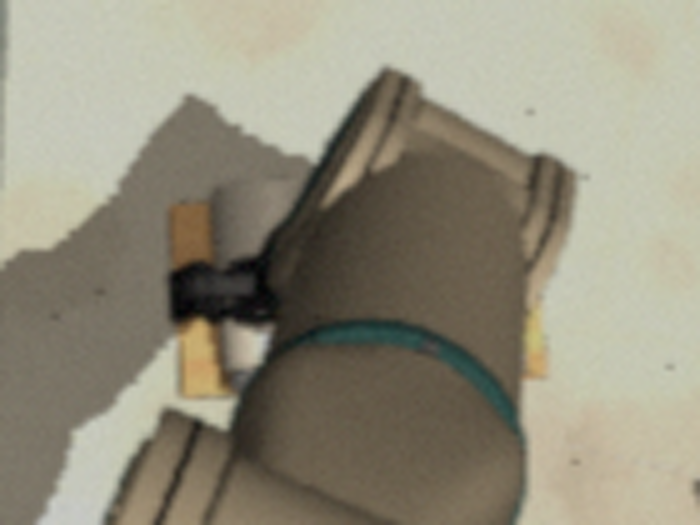

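```bash
python3 -m jog '[{"x":-9,"y":0,"z":6,"ax":0,"ay":-0.013,"az":0,"grip":85},{"x":-9,"y":15,"z":6,"ax":0,"ay":-0.013,"az":0,"grip":85},{"x":-9,"y":30,"z":6,"ax":0,"ay":-0.013,"az":0,"grip":85},{"x":-9,"y":40,"z":6,"ax":0,"ay":-0.013,"az":0,"grip":85},{"x":-9,"y":40,"z":6,"ax":0,"ay":-0.013,"az":0,"grip":85}]'; python3 need.py 509 -252 38 -1.534;python3 - <<'E'
from cell import *
from h import *
d=get_image("scene"); crop(d,290,150,400,240,6,"pics/s3.png")
E
python3 need.py 509 -252 38 -1.534
```

```text
clock: 2.7
eef_pos: [509.7, -249.4, 36.9]
tool_rot: [-1.573, 0.001, -1.531]
force: [-0.4, -0.7, -1.1]
width: 85.1
now 2.7 [ 509.7 -249.4   36.9] [-1.573e+00  1.000e-03 -1.531e+00] F [-0.4 -0.7 -1.1] w 85.1
shift [ 2.6 -1.1 -0.8] turn [ 0.003  0.003 -0.001]
now 2.75 [ 510.2 -249.7   37.7] [-1.572e+00  1.000e-03 -1.531e+00] F [ 0.4 -0.3 -0.3] w 85.0
shift [ 2.2 -0.3 -1.3] turn [ 0.001  0.003 -0.001]
```

View pics/s3.png

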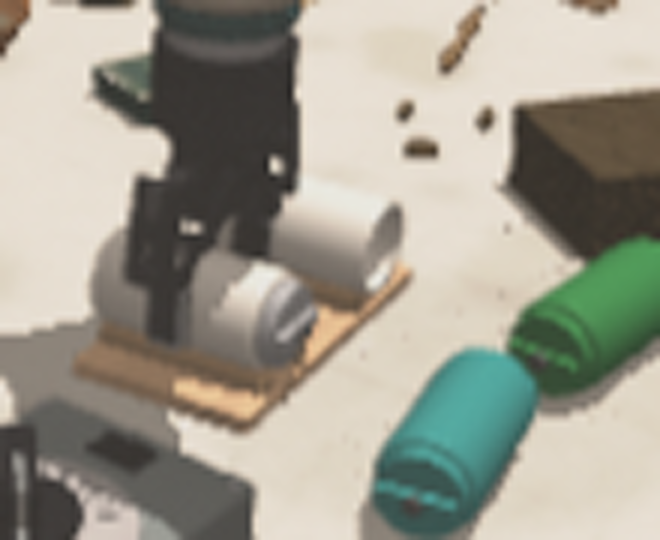

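```bash
python3 -m jog '[{"x":2,"y":0,"z":-1,"ax":0,"ay":0.003,"az":0,"grip":70},{"x":2,"y":0,"z":-1,"ax":0,"ay":0.003,"az":0,"grip":60},{"x":2,"y":0,"z":-1,"ax":0,"ay":0.003,"az":0,"grip":45},{"x":2,"y":0,"z":-1,"ax":0,"ay":0.003,"az":0,"grip":45},{"x":2,"y":0,"z":-1,"ax":0,"ay":0.003,"az":0,"grip":45}]';python3 -m jog '[{"x":0,"y":0,"z":0,"ax":0,"ay":0,"az":0,"grip":45},{"x":0,"y":0,"z":0,"ax":0,"ay":0,"az":0,"grip":45},{"x":0,"y":0,"z":0,"ax":0,"ay":0,"az":0,"grip":45}]';  python3 need.py 509 -252 38 -1.534
```

```text
clock: 3.25
eef_pos: [509.8, -250.6, 39.5]
tool_rot: [-1.571, 0.002, -1.534]
force: [-1.3, 4.3, 7.7]
width: 54.8
clock: 3.55
eef_pos: [509.8, -250.6, 39.5]
tool_rot: [-1.571, 0.002, -1.534]
force: [-1.7, 3.8, 7.3]
width: 54.5
now 3.55 [ 509.8 -250.6   39.5] [-1.571  0.002 -1.534] F [-1.7  3.8  7.3] w 54.5
shift [ 1.4  1.5 -0.8] turn [ 0.     0.    -0.002]
```

```bash
python3 -m jog '[{"x":0,"y":-15,"z":0,"ax":0,"ay":0,"az":0,"grip":45},{"x":0,"y":-40,"z":0,"ax":0,"ay":0,"az":0,"grip":45},{"x":0,"y":-75,"z":0,"ax":0,"ay":0,"az":0,"grip":45},{"x":0,"y":-110,"z":0,"ax":0,"ay":0,"az":0,"grip":45},{"x":0,"y":-115,"z":0,"ax":0,"ay":0,"az":0,"grip":45}]';python3 -m jog '[{"x":0,"y":0,"z":0,"ax":0,"ay":0,"az":0,"grip":45},{"x":0,"y":0,"z":0,"ax":0,"ay":0,"az":0,"grip":45}]';  python3 need.py 597.5 -5.2 160 -1.635
python3 - <<'E'
from cell import *
from h import *
d=get_image("top"); crop(d,210,160,410,310,4,"pics/t4.png");d=get_image("scene"); crop(d,180,110,400,260,3,"pics/s4.png")
E
```

```text
clock: 4.05
eef_pos: [512.1, -253.8, 158.2]
tool_rot: [-1.563, -0.004, -1.535]
force: [1.1, -1.4, -3.7]
width: 54.0
clock: 4.25
eef_pos: [508.8, -251.6, 152.6]
tool_rot: [-1.573, 0.001, -1.534]
force: [-0.6, 0.3, -3.9]
width: 54.4
now 4.25 [ 508.8 -251.6  152.6] [-1.573e+00  1.000e-03 -1.534e+00] F [-0.6  0.3 -3.9] w 54.4
shift [-243.    -7.4   97.7] turn [ 0.002  0.101 -0.001]
```

View pics/s4.png

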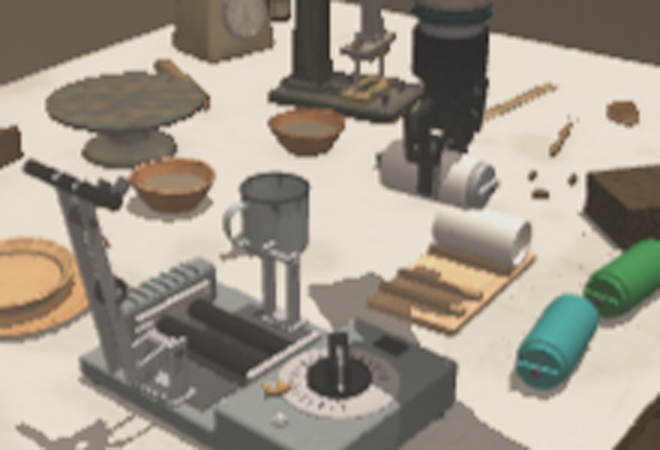

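View pics/t4.png

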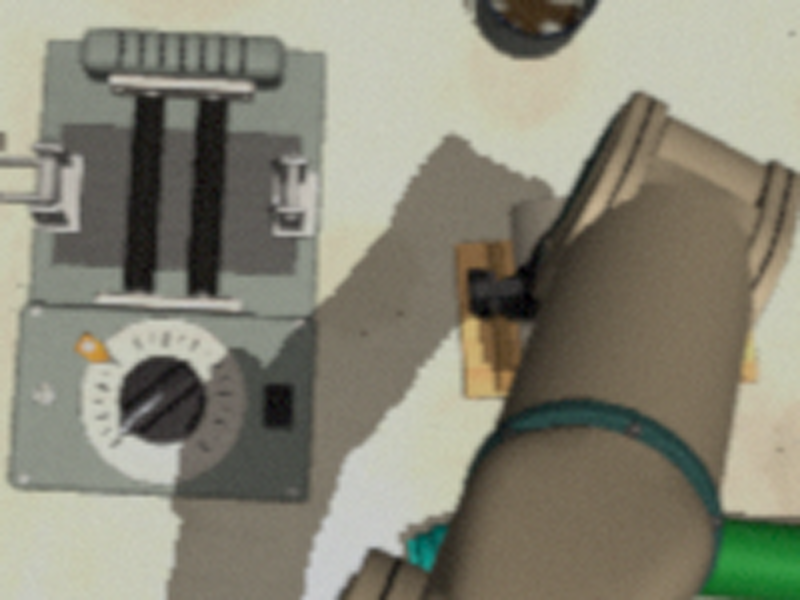

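```bash
python3 - <<'E'
from cell import *
from h import *
d=get_image("top"); print(onz(d,540/4+210,197/4+160,185),onz(d,515/4+210,197/4+160,157))
E
python3 -m jog '[{"x":-40,"y":-10,"z":16,"ax":0,"ay":0.1,"az":0,"grip":45},{"x":-80,"y":-20,"z":32,"ax":0,"ay":0.1,"az":0,"grip":45},{"x":-120,"y":-20,"z":48,"ax":0,"ay":0.1,"az":0,"grip":45},{"x":-160,"y":-20,"z":64,"ax":0,"ay":0.1,"az":0,"grip":45},{"x":-200,"y":-20,"z":80,"ax":0,"ay":0.1,"az":0,"grip":45}]';python3 -m jog '[{"x":0,"y":0,"z":0,"ax":0,"ay":0,"az":0,"grip":45},{"x":0,"y":0,"z":0,"ax":0,"ay":0,"az":0,"grip":45}]';  python3 need.py 597.5 -5.2 160 -1.635
```

```text
[ 569.42355613 -237.55437961  185.        ] [ 574.25558076 -225.86694065  157.        ]
clock: 4.9
eef_pos: [582.1, -47.5, 172.3]
tool_rot: [-1.573, -0.0, -1.634]
force: [1.0, 0.4, -3.8]
width: 54.4
clock: 5.1
eef_pos: [582.0, -47.3, 172.1]
tool_rot: [-1.573, 0.0, -1.63]
force: [-0.4, -1.2, -3.7]
width: 54.3
now 5.1 [582.  -47.3 172.1] [-1.573  0.    -1.63 ] F [-0.4 -1.2 -3.7] w 54.3
shift [-42.9  12.1  12.9] turn [ 0.002  0.005 -0.   ]
```

```bash
python3 -m jog '[{"x":-25,"y":0,"z":8,"ax":0.002,"ay":0.005,"az":0,"grip":45},{"x":-43,"y":5,"z":13,"ax":0.002,"ay":0.005,"az":0,"grip":45},{"x":-43,"y":30,"z":13,"ax":0.002,"ay":0.005,"az":0,"grip":45},{"x":-43,"y":52,"z":13,"ax":0.002,"ay":0.005,"az":0,"grip":45},{"x":-43,"y":60,"z":13,"ax":0.002,"ay":0.005,"az":0,"grip":45}]';python3 -m jog '[{"x":0,"y":0,"z":0,"ax":0,"ay":0,"az":0,"grip":45},{"x":0,"y":0,"z":0,"ax":0,"ay":0,"az":0,"grip":45}]';  python3 need.py 597.5 -5.2 74 -1.635
python3 - <<'E'
from cell import *
from h import *
d=get_image("top"); crop(d,190,140,330,250,5,"pics/t5.png");d=get_image("scene"); crop(d,190,110,350,240,5,"pics/s5.png")
E
```

```text
clock: 5.6
eef_pos: [596.0, -7.4, 110.6]
tool_rot: [-1.574, -0.001, -1.639]
force: [0.1, -0.3, -3.1]
width: 53.7
clock: 5.8
eef_pos: [598.5, -7.7, 113.8]
tool_rot: [-1.568, -0.0, -1.64]
force: [0.5, 0.6, -3.0]
width: 54.1
now 5.8 [598.5  -7.7 113.8] [-1.568 -0.    -1.64 ] F [ 0.5  0.6 -3. ] w 54.1
shift [-2.4 39.8 -1.3] turn [-0.003 -0.005  0.   ]
```

View pics/s5.png

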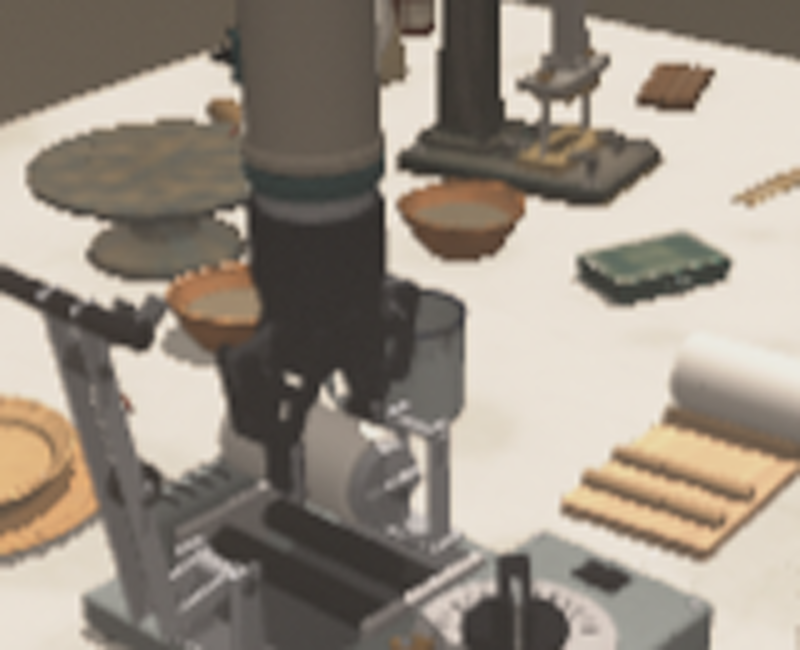

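View pics/t5.png

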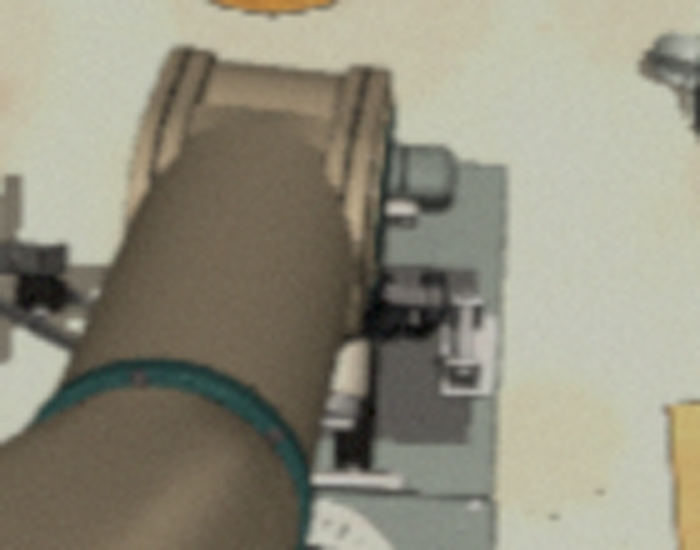

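```bash
python3 -m jog '[{"x":-2,"y":8,"z":-1,"ax":0,"ay":-0.004,"az":0,"grip":45},{"x":-2,"y":18,"z":-1,"ax":0,"ay":-0.004,"az":0,"grip":45},{"x":-2,"y":27,"z":-1,"ax":0,"ay":-0.004,"az":0,"grip":45},{"x":-2,"y":33,"z":-1,"ax":0,"ay":-0.004,"az":0,"grip":45},{"x":-2,"y":36,"z":-1,"ax":0,"ay":-0.004,"az":0,"grip":45}]';python3 -m jog '[{"x":0,"y":0,"z":0,"ax":0,"ay":0,"az":0,"grip":45},{"x":0,"y":1,"z":0,"ax":0,"ay":0,"az":0,"grip":45},{"x":0,"y":1,"z":0,"ax":0,"ay":0,"az":0,"grip":45}]';  python3 need.py 597.5 -5.2 74 -1.635
python3 - <<'E'
from cell import *
from h import *
d=get_image("scene"); crop(d,210,160,310,240,7,"pics/s6.png")
E
```

```text
clock: 6.4
eef_pos: [596.7, -5.1, 76.2]
tool_rot: [-1.57, -0.0, -1.635]
force: [-0.6, 0.4, -2.9]
width: 54.2
clock: 6.7
eef_pos: [597.5, -5.1, 76.6]
tool_rot: [-1.568, 0.0, -1.635]
force: [-0.2, -0.9, -4.0]
width: 54.4
now 6.7 [597.5  -5.1  76.6] [-1.568  0.    -1.635] F [-0.2 -0.9 -4. ] w 54.4
shift [ 0.1  2.6 -0. ] turn [-0.003 -0.    -0.   ]
```

View pics/s6.png

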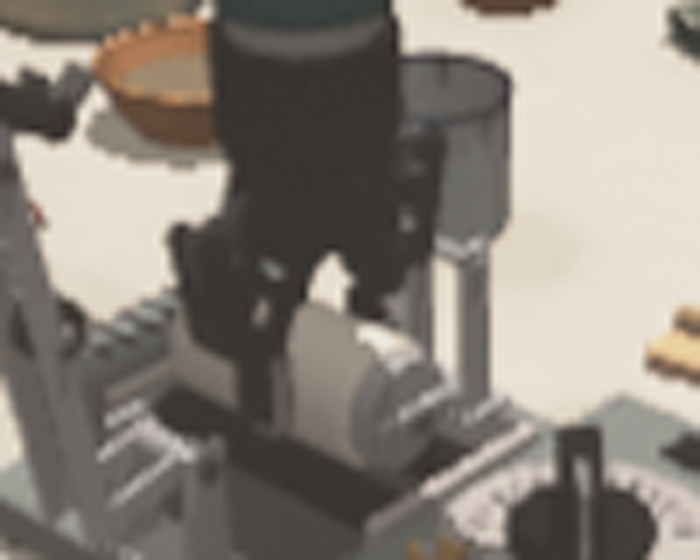

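```bash
python3 -m jog '[{"x":0,"y":1,"z":0,"ax":0,"ay":0,"az":0,"grip":45},{"x":0,"y":2,"z":0,"ax":0,"ay":0,"az":0,"grip":45},{"x":0,"y":3,"z":0,"ax":0,"ay":0,"az":0,"grip":45},{"x":0,"y":3,"z":0,"ax":0,"ay":0,"az":0,"grip":45},{"x":0,"y":3,"z":0,"ax":0,"ay":0,"az":0,"grip":45}]';  python3 -m jog '[{"x":0,"y":1,"z":0,"ax":0,"ay":0,"az":0,"grip":45},{"x":0,"y":1,"z":0,"ax":0,"ay":0,"az":0,"grip":45}]'; python3 -m jog '[{"x":0,"y":1,"z":0,"ax":0,"ay":0,"az":0,"grip":45},{"x":0,"y":1,"z":0,"ax":0,"ay":0,"az":0,"grip":45}]'
```

```text
clock: 7.25
eef_pos: [597.5, -5.1, 74.3]
tool_rot: [-1.568, 0.0, -1.636]
force: [-2.0, -0.1, 6.5]
width: 54.4
clock: 7.45
eef_pos: [597.5, -5.2, 74.2]
tool_rot: [-1.568, 0.0, -1.636]
force: [-4.2, -0.9, 13.1]
width: 53.9
clock: 7.65
eef_pos: [597.5, -5.2, 74.1]
tool_rot: [-1.568, 0.001, -1.636]
force: [-6.1, 0.0, 20.6]
width: 54.4
```

```bash
python3 -m jog '[{"x":0,"y":-2,"z":0,"ax":0,"ay":0,"az":0,"grip":45},{"x":0,"y":-2,"z":0,"ax":0,"ay":0,"az":0,"grip":53},{"x":0,"y":-2,"z":0,"ax":0,"ay":0,"az":0,"grip":56},{"x":0,"y":-2,"z":0,"ax":0,"ay":0,"az":0,"grip":60},{"x":0,"y":-2,"z":0,"ax":0,"ay":0,"az":0,"grip":66}]';  python3 -m jog '[{"x":0,"y":0,"z":0,"ax":0,"ay":0,"az":0,"grip":72},{"x":0,"y":0,"z":0,"ax":0,"ay":0,"az":0,"grip":80},{"x":0,"y":0,"z":0,"ax":0,"ay":0,"az":0,"grip":80}]'
python3 - <<'E'
from cell import *
from h import *
d=get_image("scene"); crop(d,210,160,310,240,7,"pics/s7.png")
E
```

```text
clock: 8.15
eef_pos: [597.4, -5.0, 73.1]
tool_rot: [-1.569, -0.0, -1.635]
force: [1.0, 0.3, -0.2]
width: 66.1
clock: 8.45
eef_pos: [597.3, -5.1, 73.3]
tool_rot: [-1.569, -0.0, -1.635]
force: [0.1, 0.0, 0.9]
width: 79.9
```

View pics/s7.png

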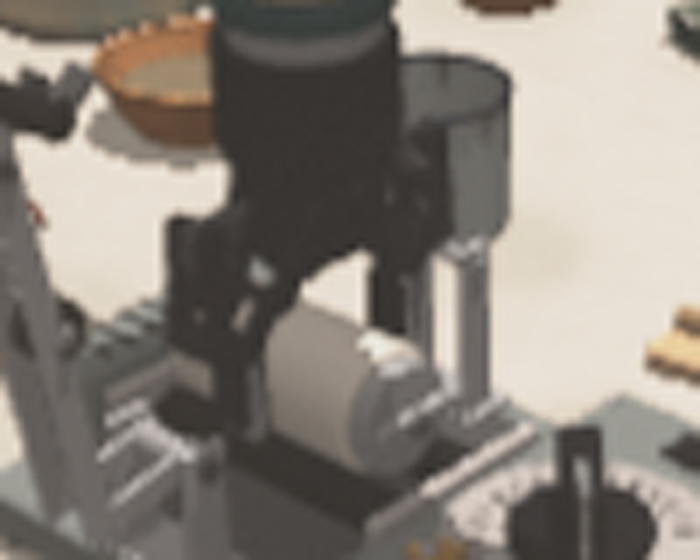

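```bash
python3 -m jog '[{"x":0,"y":-15,"z":0,"ax":0,"ay":0,"az":0,"grip":80},{"x":0,"y":-55,"z":0,"ax":0,"ay":0,"az":0,"grip":80},{"x":0,"y":-100,"z":0,"ax":0,"ay":0,"az":0,"grip":40},{"x":0,"y":-145,"z":0,"ax":0,"ay":0,"az":0,"grip":0},{"x":0,"y":-190,"z":0,"ax":0,"ay":0,"az":0,"grip":0}]';  python3 -m jog '[{"x":0,"y":-45,"z":-5,"ax":0,"ay":0,"az":0,"grip":0},{"x":0,"y":-75,"z":-20,"ax":0,"ay":0,"az":0,"grip":0},{"x":0,"y":-75,"z":-20,"ax":0,"ay":0,"az":0,"grip":0}]'
python3 need.py 578.7 205 335 -1.635
python3 - <<'E'
from cell import *
from h import *
d=get_image("scene"); crop(d,160,110,310,240,5,"pics/s8.png")
E
```

```text
clock: 9.0
eef_pos: [596.6, -5.2, 266.5]
tool_rot: [-1.568, 0.0, -1.635]
force: [0.2, -0.5, -0.1]
width: 37.2
clock: 9.3
eef_pos: [577.7, -4.1, 344.6]
tool_rot: [-1.559, 0.001, -1.635]
force: [0.5, -0.4, 0.6]
width: -0.3
now 9.3 [577.7  -4.1 344.6] [-1.559e+00  1.000e-03 -1.635e+00] F [ 0.5 -0.4  0.6] w -0.3
shift [-208.7    9.8  -12.6] turn [-0.012 -0.    -0.001]
```

View pics/s8.png

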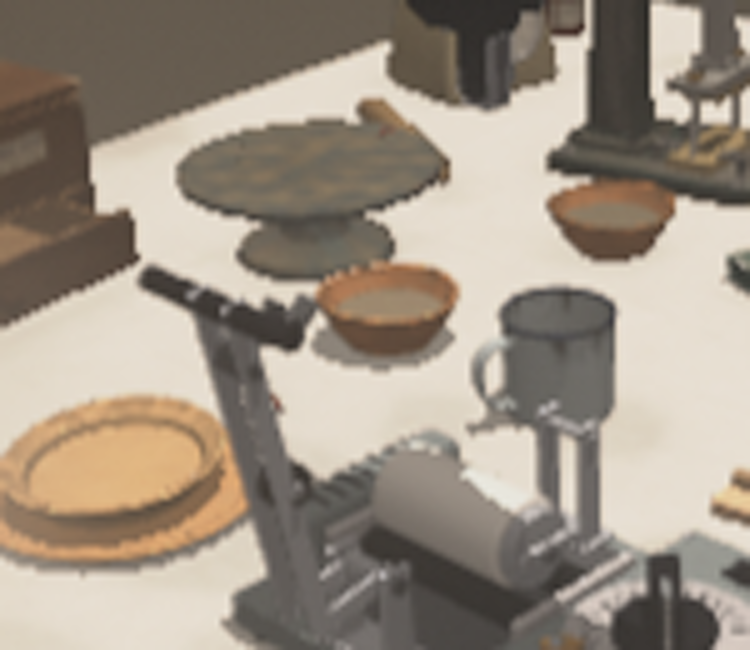

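```bash
python3 -m jog '[{"x":-45,"y":0,"z":-3,"ax":0,"ay":0,"az":0,"grip":0},{"x":-90,"y":0,"z":-6,"ax":0,"ay":0,"az":0,"grip":0},{"x":-135,"y":0,"z":-9,"ax":0,"ay":0,"az":0,"grip":0},{"x":-180,"y":0,"z":-12,"ax":0,"ay":0,"az":0,"grip":0},{"x":-208,"y":0,"z":-12,"ax":0,"ay":0,"az":0,"grip":0}]';  python3 -m jog '[{"x":0,"y":0,"z":0,"ax":0,"ay":0,"az":0,"grip":0},{"x":0,"y":0,"z":0,"ax":0,"ay":0,"az":0,"grip":0}]'
python3 need.py 578.7 203 266 -1.635
```

```text
clock: 9.85
eef_pos: [576.6, 209.2, 337.0]
tool_rot: [-1.572, 0.001, -1.631]
force: [-0.7, 1.3, 0.2]
width: 0.4
clock: 10.05
eef_pos: [577.6, 204.7, 337.1]
tool_rot: [-1.571, -0.002, -1.634]
force: [-0.6, -0.6, 0.5]
width: 0.1
now 10.05 [577.6 204.7 337.1] [-1.571 -0.002 -1.634] F [-0.6 -0.6  0.5] w 0.1
shift [ 1.5 71.1  1.2] turn [-0.     0.001  0.002]
```

```bash
python3 -m jog '[{"x":0,"y":35,"z":0,"ax":0,"ay":0,"az":0,"grip":0},{"x":0,"y":71,"z":0,"ax":0,"ay":0,"az":0,"grip":0},{"x":0,"y":71,"z":0,"ax":0,"ay":0,"az":0,"grip":0},{"x":15,"y":71,"z":0,"ax":0,"ay":0,"az":0,"grip":0},{"x":30,"y":71,"z":0,"ax":0,"ay":0,"az":0,"grip":0}]';  python3 -m jog '[{"x":12,"y":0,"z":0,"ax":0,"ay":0,"az":0,"grip":0},{"x":24,"y":0,"z":0,"ax":0,"ay":0,"az":0,"grip":0},{"x":36,"y":0,"z":0,"ax":0,"ay":0,"az":0,"grip":0},{"x":48,"y":0,"z":0,"ax":0,"ay":0,"az":0,"grip":0},{"x":60,"y":0,"z":0,"ax":0,"ay":0,"az":0,"grip":0}]'
python3 - <<'E'
from cell import *
from h import *
d=get_image("scene"); crop(d,160,110,310,240,5,"pics/s9.png")
E
```

```text
clock: 10.55
eef_pos: [577.6, 173.3, 269.3]
tool_rot: [-1.566, 0.001, -1.636]
force: [-0.2, 1.3, 2.3]
width: 0.1
clock: 11.05
eef_pos: [572.4, 113.6, 267.4]
tool_rot: [-1.569, -0.0, -1.635]
force: [0.7, 0.7, 0.3]
width: 0.1
```

View pics/s9.png

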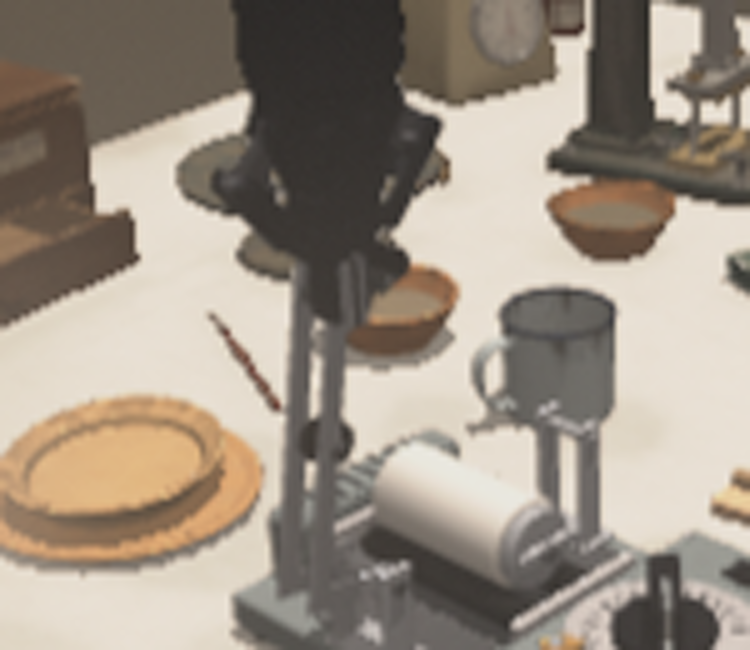

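```bash
python3 -m jog '[{"x":15,"y":0,"z":0,"ax":0,"ay":0,"az":0,"grip":0},{"x":30,"y":0,"z":0,"ax":0,"ay":0,"az":0,"grip":0},{"x":45,"y":0,"z":0,"ax":0,"ay":0,"az":0,"grip":0},{"x":60,"y":4,"z":0,"ax":0,"ay":0,"az":0,"grip":0},{"x":75,"y":8,"z":0,"ax":0,"ay":0,"az":0,"grip":0}]'
python3 - <<'E'
from cell import *
from h import *
d=get_image("scene"); crop(d,160,110,310,240,5,"pics/s10.png")
E
```

```text
clock: 11.6
eef_pos: [567.6, 38.2, 259.1]
tool_rot: [-1.569, -0.0, -1.636]
force: [1.2, 0.3, 0.3]
width: -0.2
```

View pics/s10.png

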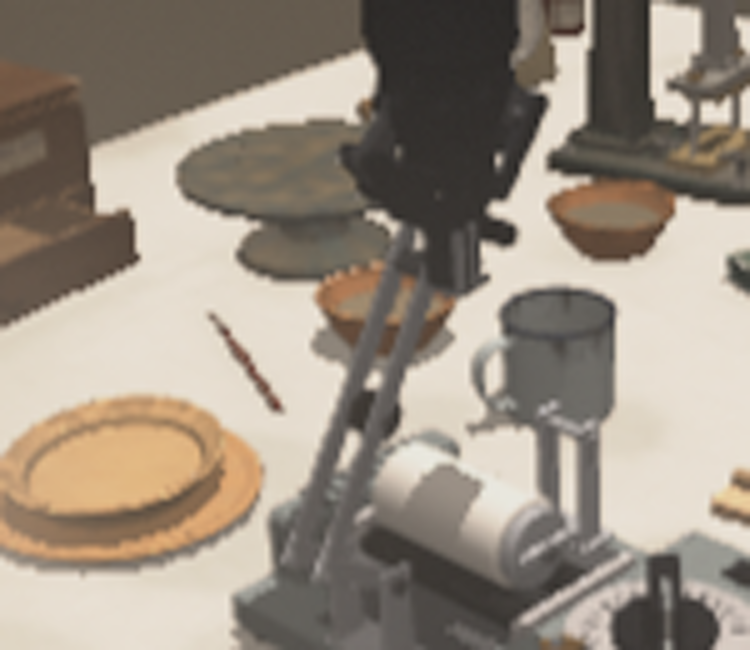

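```bash
python3 -m jog '[{"x":15,"y":2,"z":0,"ax":0,"ay":0,"az":0,"grip":0},{"x":30,"y":5,"z":0,"ax":0,"ay":0,"az":0,"grip":0},{"x":45,"y":10,"z":0,"ax":0,"ay":0,"az":0,"grip":0},{"x":60,"y":15,"z":0,"ax":0,"ay":0,"az":0,"grip":0},{"x":68,"y":18,"z":0,"ax":0,"ay":0,"az":0,"grip":0}]'
python3 - <<'E'
from cell import *
from h import *
d=get_image("scene"); crop(d,160,110,310,240,5,"pics/s11.png")
E
```

```text
clock: 12.15
eef_pos: [562.9, -30.5, 240.7]
tool_rot: [-1.57, -0.001, -1.637]
force: [-0.3, 0.2, -0.5]
width: 0.2
```

View pics/s11.png

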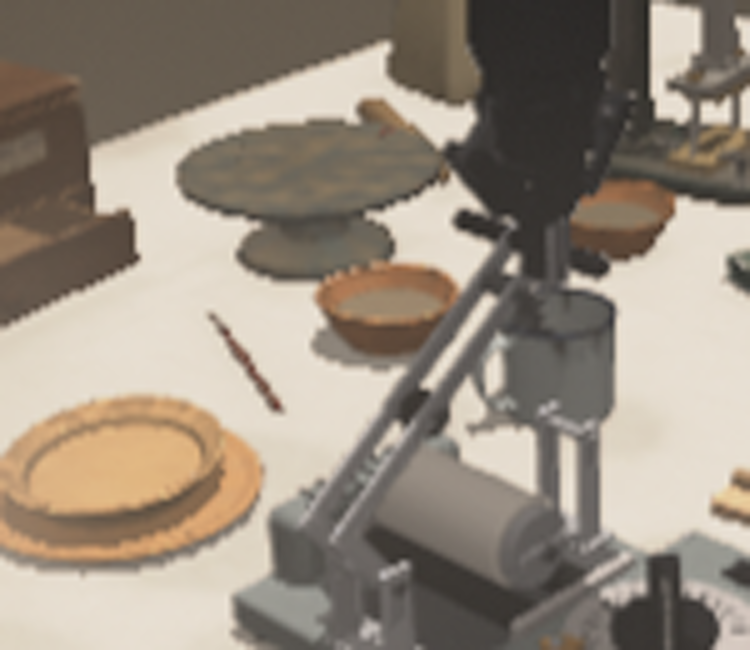

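```bash
python3 -m jog '[{"x":12,"y":6,"z":0,"ax":0,"ay":0,"az":0,"grip":0},{"x":24,"y":14,"z":0,"ax":0,"ay":0,"az":0,"grip":0},{"x":36,"y":22,"z":0,"ax":0,"ay":0,"az":0,"grip":0},{"x":36,"y":22,"z":0,"ax":0,"ay":0,"az":0,"grip":0},{"x":36,"y":22,"z":0,"ax":0,"ay":0,"az":0,"grip":0}]'
python3 - <<'E'
from cell import *
from h import *
d=get_image("scene"); crop(d,160,110,310,240,5,"pics/s12.png")
E
```

```text
clock: 12.7
eef_pos: [561.0, -64.1, 219.0]
tool_rot: [-1.569, 0.0, -1.636]
force: [-0.2, -0.0, -0.3]
width: 0.1
```

View pics/s12.png

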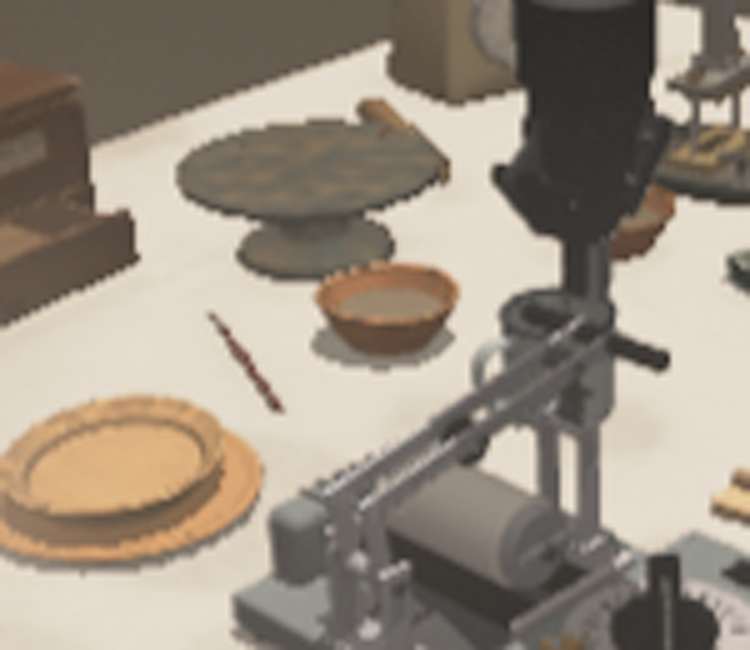

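```bash
python3 -m jog '[{"x":0,"y":-25,"z":0,"ax":0,"ay":0,"az":0,"grip":0},{"x":20,"y":-30,"z":15,"ax":0,"ay":0,"az":0,"grip":0},{"x":50,"y":-30,"z":33,"ax":0,"ay":0,"az":0,"grip":0},{"x":50,"y":-15,"z":33,"ax":0,"ay":0,"az":0,"grip":0},{"x":50,"y":0,"z":33,"ax":0,"ay":0,"az":0,"grip":0}]'
python3 - <<'E'
from cell import *
from h import *
d=get_image("scene"); crop(d,160,110,310,240,5,"pics/s13.png")
E
python3 need.py 590.4 -117 200 -1.635
```

```text
clock: 13.25
eef_pos: [591.9, -116.4, 219.8]
tool_rot: [-1.566, -0.0, -1.636]
force: [-0.2, 0.8, -0.7]
width: 0.4
now 13.3 [ 590.  -115.2  216.9] [-1.572e+00  1.000e-03 -1.635e+00] F [-0.7  0.3 -1.7] w -0.1
shift [ 1.8 16.9  0.6] turn [ 0.001  0.    -0.001]
```

View pics/s13.png

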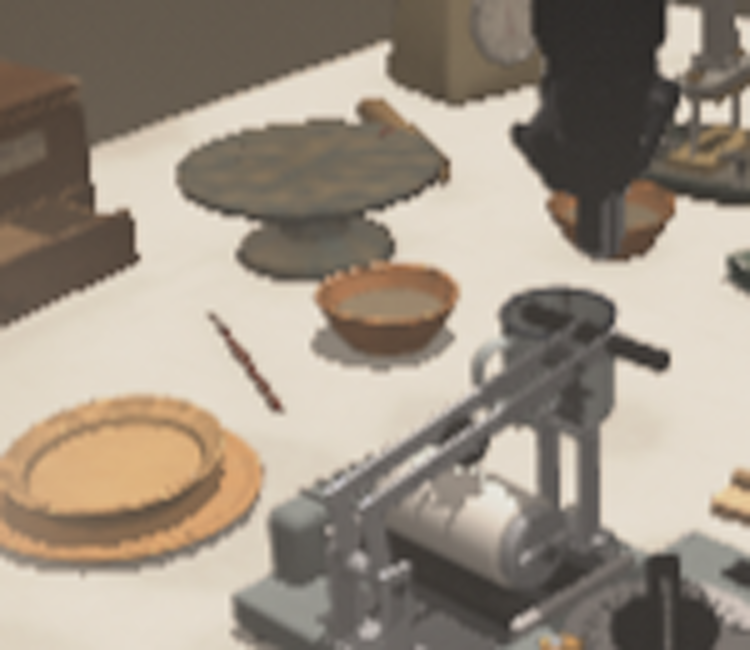

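Run:
```python
from cell import *
from h import *
e=get_image("scene")
for th in (0,.05,.1,.13,.2,.3):
    a=np.radians(166.65)-th; y=85+203.5*np.cos(a); z=85+203.5*np.sin(a)
    W=lambda mx,my,z:np.array([597.5+.998*mx+.064*my,-5.2-.064*mx+.998*my,z])
    print(th,y.round(),z.round(),[((proj(e,W(mx,y,z))-[160,110])*5).round() for mx in (-55,0)])
```

```text
0 -113.0 132.0 [array([671., 397.]), array([601., 370.])]
0.05 -110.0 142.0 [array([669., 383.]), array([598., 357.])]
0.1 -107.0 152.0 [array([666., 371.]), array([595., 344.])]
0.13 -105.0 157.0 [array([663., 363.]), array([592., 336.])]
0.2 -100.0 170.0 [array([658., 346.]), array([586., 319.])]
0.3 -90.0 188.0 [array([647., 323.]), array([575., 297.])]
```

```bash
python3 -m jog '[{"x":1,"y":20,"z":0,"ax":0,"ay":0,"az":0,"grip":0},{"x":1,"y":38,"z":0,"ax":0,"ay":0,"az":0,"grip":0},{"x":1,"y":45,"z":0,"ax":0,"ay":0,"az":0,"grip":0},{"x":1,"y":50,"z":0,"ax":0,"ay":0,"az":0,"grip":0}]';python3 -m jog '[{"x":0,"y":4,"z":0,"ax":0,"ay":0,"az":0,"grip":0},{"x":0,"y":8,"z":0,"ax":0,"ay":0,"az":0,"grip":0}]'; python3 -m jog '[{"x":0,"y":4,"z":0,"ax":0,"ay":0,"az":0,"grip":0},{"x":0,"y":4,"z":0,"ax":0,"ay":0,"az":0,"grip":0}]';python3 need.py 590.4 -117 149 -1.635
```

```text
clock: 13.75
eef_pos: [590.8, -117.8, 170.0]
tool_rot: [-1.569, -0.001, -1.635]
force: [-2.4, -3.4, 5.5]
width: 0.1
clock: 13.95
eef_pos: [591.6, -118.5, 162.8]
tool_rot: [-1.566, -0.002, -1.636]
force: [-0.4, -0.8, 2.5]
width: -0.2
clock: 14.15
eef_pos: [591.1, -115.9, 157.2]
tool_rot: [-1.569, 0.001, -1.634]
force: [0.3, -0.1, -0.4]
width: 0.3
now 14.15 [ 591.1 -115.9  157.2] [-1.569e+00  1.000e-03 -1.634e+00] F [ 0.3 -0.1 -0.4] w 0.3
shift [ 1.2  8.2 -0.6] turn [-0.002  0.001 -0.001]
```

```bash
python3 -m jog '[{"x":0,"y":4,"z":0,"ax":0,"ay":0,"az":0,"grip":0},{"x":0,"y":7,"z":0,"ax":0,"ay":0,"az":0,"grip":0}]'; python3 -m jog '[{"x":0,"y":2,"z":0,"ax":0,"ay":0,"az":0,"grip":0},{"x":0,"y":2,"z":0,"ax":0,"ay":0,"az":0,"grip":0}]';python3 - <<'E'
from cell import *
from h import *
d=get_image("scene"); crop(d,210,130,310,210,7,"pics/s14.png")
E
```

```text
clock: 14.35
eef_pos: [591.1, -116.2, 150.1]
tool_rot: [-1.569, 0.001, -1.634]
force: [-0.6, -0.6, -0.4]
width: -0.5
clock: 14.55
eef_pos: [591.1, -116.4, 149.8]
tool_rot: [-1.568, 0.001, -1.635]
force: [-2.2, 1.7, 10.5]
width: 0.1
```

View pics/s14.png

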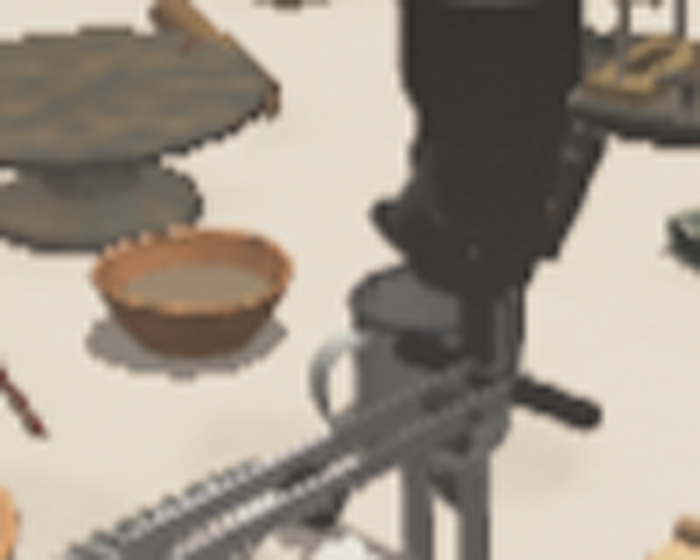

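```bash
python3 -m jog '[{"x":0,"y":1,"z":0,"ax":0,"ay":0,"az":0,"grip":0},{"x":0,"y":1,"z":0,"ax":0,"ay":0,"az":0,"grip":0}]';python3 -m jog '[{"x":0,"y":-10,"z":0,"ax":0,"ay":0,"az":0,"grip":0},{"x":0,"y":-50,"z":0,"ax":0,"ay":0,"az":0,"grip":0},{"x":0,"y":-80,"z":0,"ax":0,"ay":0,"az":0,"grip":0},{"x":0,"y":-80,"z":0,"ax":0,"ay":0,"az":0,"grip":40},{"x":0,"y":-80,"z":0,"ax":0,"ay":0,"az":0,"grip":70}]';python3 - <<'E'
from cell import *
from h import *
d=get_image("scene"); crop(d,210,130,310,230,6,"pics/s15.png")
E
python3 need.py 455.3 4 150 0.72
```

```text
clock: 14.8
eef_pos: [591.2, -116.4, 149.6]
tool_rot: [-1.568, 0.001, -1.635]
force: [-4.8, 2.3, 16.9]
width: -0.1
clock: 15.3
eef_pos: [591.1, -116.8, 227.9]
tool_rot: [-1.567, 0.0, -1.635]
force: [0.7, -0.6, -0.4]
width: 28.1
now 15.35 [ 590.4 -116.6  226.9] [-1.57   0.    -1.635] F [-0.9  0.4 -0. ] w 35.8
shift [-111.7   76.8 -142.6] turn [-1.000e-03 -2.355e+00  1.000e-03]
```

View pics/s15.png

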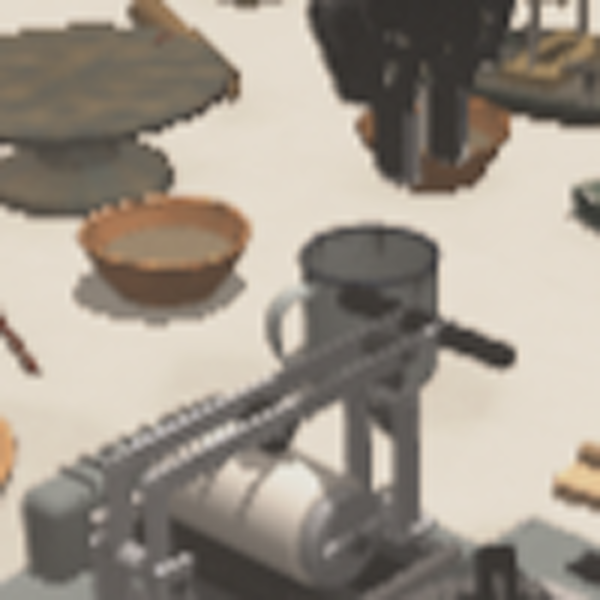

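```bash
python3 -m jog '[{"x":0,"y":0,"z":-30,"ax":0,"ay":-0.14,"az":0,"grip":50},{"x":0,"y":0,"z":-60,"ax":0,"ay":-0.28,"az":0,"grip":50},{"x":-20,"y":0,"z":-90,"ax":0,"ay":-0.42,"az":0,"grip":50},{"x":-50,"y":0,"z":-120,"ax":0,"ay":-0.56,"az":0,"grip":50},{"x":-80,"y":0,"z":-142,"ax":0,"ay":-0.7,"az":0,"grip":50}]'
python3 -m jog '[{"x":0,"y":0,"z":0,"ax":0,"ay":-0.14,"az":0,"grip":50},{"x":0,"y":0,"z":0,"ax":0,"ay":-0.28,"az":0,"grip":50},{"x":0,"y":0,"z":0,"ax":0,"ay":-0.42,"az":0,"grip":50},{"x":0,"y":0,"z":0,"ax":0,"ay":-0.56,"az":0,"grip":50},{"x":0,"y":0,"z":0,"ax":0,"ay":-0.7,"az":0,"grip":50}]'
python3 -m jog '[{"x":0,"y":0,"z":0,"ax":0,"ay":-0.14,"az":0,"grip":50},{"x":0,"y":0,"z":0,"ax":0,"ay":-0.28,"az":0,"grip":50},{"x":0,"y":0,"z":0,"ax":0,"ay":-0.42,"az":0,"grip":50},{"x":0,"y":0,"z":0,"ax":0,"ay":-0.56,"az":0,"grip":50},{"x":0,"y":0,"z":0,"ax":0,"ay":-0.7,"az":0,"grip":50}]'
python3 need.py 455.2 3.9 150 0.722; python3 -c "
from cell import *
print(read_state()['qpos'].round(2))"
```

```text
clock: 15.85
eef_pos: [451.1, -27.4, 225.9]
tool_rot: [-1.572, 0.001, -0.931]
force: [-0.0, 0.4, 0.3]
width: 50.1
clock: 16.35
eef_pos: [453.2, -27.8, 225.9]
tool_rot: [-1.571, 0.001, -0.229]
force: [-0.2, -1.2, 0.2]
width: 50.2
clock: 16.85
eef_pos: [453.3, -27.8, 225.9]
tool_rot: [-1.57, 0.0, 0.471]
force: [0.1, 0.1, 0.2]
width: 50.5
now 16.85 [453.3 -27.8 225.9] [-1.57   0.     0.471] F [0.1 0.1 0.2] w 50.5
shift [16.2 75.9 27.3] turn [-0.001 -0.251 -0.   ]
[ 0.29  0.4  -0.4   2.05  0.22  0.73  0.23]
```

```bash
python3 -m jog '[{"x":8,"y":20,"z":13,"ax":0,"ay":-0.14,"az":0,"grip":50},{"x":16,"y":50,"z":27,"ax":0,"ay":-0.251,"az":0,"grip":50},{"x":16,"y":75,"z":27,"ax":0,"ay":-0.251,"az":0,"grip":50},{"x":16,"y":100,"z":27,"ax":0,"ay":-0.251,"az":0,"grip":50},{"x":16,"y":100,"z":27,"ax":0,"ay":-0.251,"az":0,"grip":50}]'
python3 -m jog '[{"x":0,"y":0,"z":0,"ax":0,"ay":0,"az":0,"grip":50},{"x":0,"y":0,"z":0,"ax":0,"ay":0,"az":0,"grip":50}]'
python3 need.py 455.2 3.9 87 0.722;python3 - <<'E'
from cell import *
from h import *
d=get_image("scene"); crop(d,230,160,350,270,6,"pics/s16.png")
d=get_image("top"); crop(d,190,210,310,310,6,"pics/t16.png")
E
```

```text
clock: 17.35
eef_pos: [453.5, 3.4, 123.9]
tool_rot: [-1.567, 0.005, 0.717]
force: [-0.8, -0.0, -0.9]
width: 50.1
clock: 17.55
eef_pos: [457.1, 3.4, 127.8]
tool_rot: [-1.573, -0.002, 0.716]
force: [0.3, -0.7, -0.7]
width: 50.1
now 17.55 [457.1   3.4 127.8] [-1.573 -0.002  0.716] F [ 0.3 -0.7 -0.7] w 50.1
shift [-1.2 40.8  1.7] turn [ 0.002 -0.006  0.002]
```

View pics/s16.png

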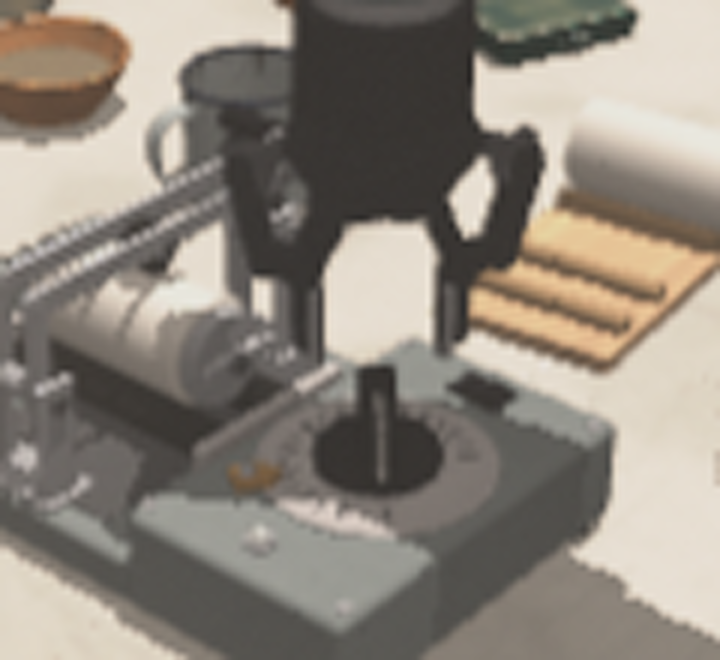

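View pics/t16.png

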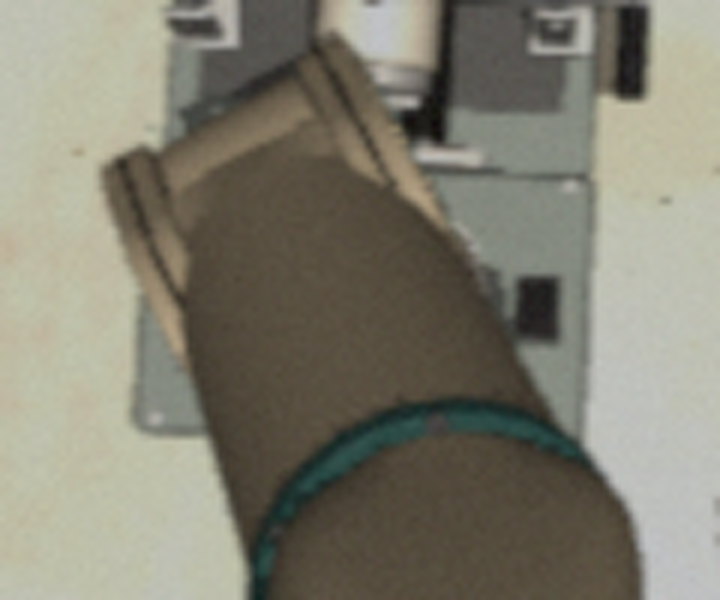

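```bash
python3 -m jog '[{"x":-1,"y":20,"z":2,"ax":0,"ay":-0.006,"az":0,"grip":50},{"x":-1,"y":34,"z":2,"ax":0,"ay":-0.006,"az":0,"grip":50},{"x":-1,"y":41,"z":2,"ax":0,"ay":-0.006,"az":0,"grip":50},{"x":-1,"y":41,"z":2,"ax":0,"ay":-0.006,"az":0,"grip":50},{"x":-1,"y":41,"z":2,"ax":0,"ay":-0.006,"az":0,"grip":40}]'
python3 need.py 455.2 3.9 87 0.722
python3 -m jog '[{"x":0,"y":0,"z":0,"ax":0,"ay":0,"az":0,"grip":26},{"x":0,"y":0,"z":0,"ax":0,"ay":0,"az":0,"grip":10},{"x":0,"y":0,"z":0,"ax":0,"ay":0,"az":0,"grip":10},{"x":0,"y":0,"z":0,"ax":0,"ay":0,"az":0,"grip":10}]'
python3 need.py 455.2 3.9 87 0.722
```

```text
clock: 18.15
eef_pos: [455.1, 4.2, 86.7]
tool_rot: [-1.573, -0.002, 0.722]
force: [-0.9, 0.0, -0.8]
width: 40.1
now 18.15 [455.1   4.2  86.7] [-1.573 -0.002  0.722] F [-0.9  0.  -0.8] w 40.1
shift [-0.1 -0.3 -0.3] turn [ 0.002 -0.     0.002]
clock: 18.55
eef_pos: [456.0, 5.0, 87.1]
tool_rot: [-1.574, -0.005, 0.723]
force: [-0.2, 3.0, 6.2]
width: 16.5
now 18.55 [456.    5.   87.1] [-1.574 -0.005  0.723] F [-0.2  3.   6.2] w 16.5
shift [-1.3  0.1 -0.3] turn [0.003 0.001 0.005]
```

```bash
python3 -m jog '[{"x":0,"y":0,"z":0,"ax":0,"ay":0.13,"az":0,"grip":10},{"x":0,"y":0,"z":0,"ax":0,"ay":0.26,"az":0,"grip":10},{"x":0,"y":0,"z":0,"ax":0,"ay":0.39,"az":0,"grip":10},{"x":0,"y":0,"z":0,"ax":0,"ay":0.52,"az":0,"grip":10},{"x":0,"y":0,"z":0,"ax":0,"ay":0.65,"az":0,"grip":10}]'
python3 -m jog '[{"x":0,"y":0,"z":0,"ax":0,"ay":0.13,"az":0,"grip":10},{"x":0,"y":0,"z":0,"ax":0,"ay":0.26,"az":0,"grip":10},{"x":0,"y":0,"z":0,"ax":0,"ay":0.39,"az":0,"grip":10},{"x":0,"y":0,"z":0,"ax":0,"ay":0.52,"az":0,"grip":10},{"x":0,"y":0,"z":0,"ax":0,"ay":0.6,"az":0,"grip":10}]'
python3 need.py 455.2 3.9 87 -0.668
python3 - <<'E'
from cell import *
from h import *
d=get_image("scene"); crop(d,230,180,340,270,7,"pics/s17.png")
d=get_image("top"); crop(d,190,210,310,310,6,"pics/t17.png")
E
```

```text
clock: 19.05
eef_pos: [456.5, 5.2, 87.1]
tool_rot: [-1.57, -0.006, 0.068]
force: [1.5, 2.0, 3.9]
width: 16.9
clock: 19.55
eef_pos: [457.1, 5.1, 87.1]
tool_rot: [-1.566, -0.006, -0.531]
force: [3.3, 2.7, 3.9]
width: 16.6
now 19.55 [457.1   5.1  87.1] [-1.566 -0.006 -0.531] F [3.3 2.7 3.9] w 16.6
shift [-1.1  0.1 -2. ] turn [-0.005  0.137  0.005]
```

View pics/s17.png

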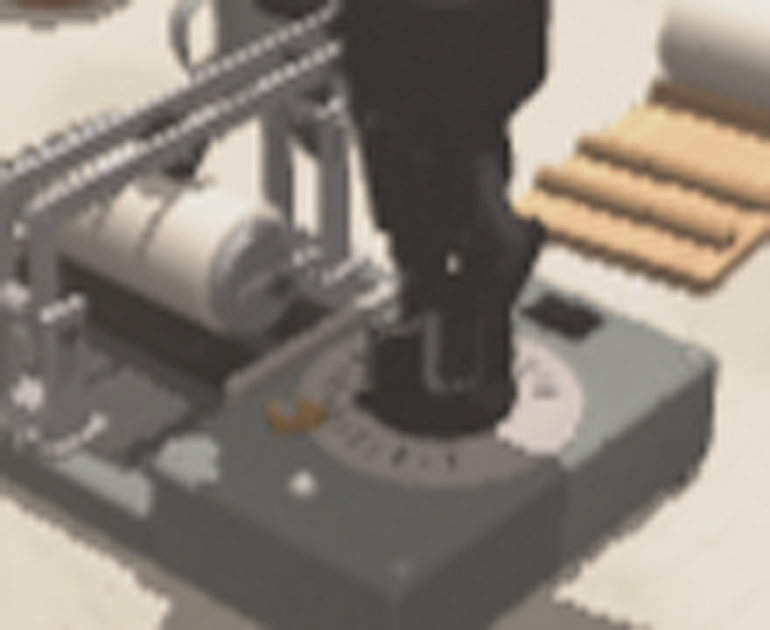

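View pics/t17.png

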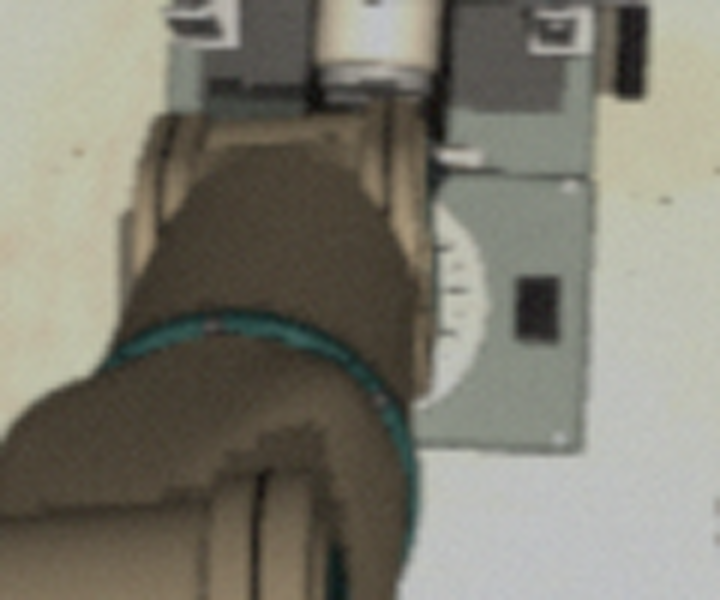

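```bash
python3 -m jog '[{"x":0,"y":0,"z":0,"ax":0,"ay":0.1,"az":0,"grip":10},{"x":0,"y":0,"z":0,"ax":0,"ay":0.14,"az":0,"grip":10},{"x":0,"y":0,"z":0,"ax":0,"ay":0.14,"az":0,"grip":10},{"x":0,"y":0,"z":0,"ax":0,"ay":0.14,"az":0,"grip":10},{"x":0,"y":0,"z":0,"ax":0,"ay":0.14,"az":0,"grip":10}]'
python3 need.py 455.2 3.9 87 -0.668
python3 - <<'E'
from cell import *
from h import *
d=get_image("scene")
for q in [(325,412),(295,415)]:
  for z in (62,67):
    p=onz(d,q[0]/7+230,q[1]/7+180,z); print(p.round(1),np.degrees(np.arctan2(p[1]-3.9,p[0]-455.2)).round(1),np.hypot(p[1]-3.9,p[0]-455.2).round(1))
E
python3 -m jog '[{"x":0,"y":0,"z":0,"ax":0,"ay":0,"az":0,"grip":25},{"x":0,"y":0,"z":0,"ax":0,"ay":0,"az":0,"grip":50},{"x":0,"y":-10,"z":0,"ax":0,"ay":0,"az":0,"grip":50},{"x":0,"y":-50,"z":0,"ax":0,"ay":0,"az":0,"grip":50},{"x":0,"y":-95,"z":0,"ax":0,"ay":0,"az":0,"grip":50}]'
python3 need.py 480 -220 240 -0.668
```

```text
clock: 20.15
eef_pos: [457.2, 5.0, 87.1]
tool_rot: [-1.565, -0.005, -0.665]
force: [4.2, 2.7, 5.8]
width: 16.7
now 20.15 [457.2   5.   87.1] [-1.565 -0.005 -0.665] F [4.2 2.7 5.8] w 16.7
shift [-0.9  0.  -2.2] turn [-0.005  0.003  0.005]
[483.9  39.1  62. ] 50.8 45.5
[479.5  44.7  67. ] 59.3 47.5
[491.9  47.7  62. ] 50.0 57.1
[487.4  53.2  67. ] 56.8 58.9
clock: 20.7
eef_pos: [452.6, 3.9, 181.5]
tool_rot: [-1.573, 0.002, -0.668]
force: [1.1, 0.3, -1.4]
width: 49.7
now 20.7 [452.6   3.9 181.5] [-1.573  0.002 -0.668] F [ 1.1  0.3 -1.4] w 49.7
shift [ 160.1  -58.4 -158.9] turn [ 0.002 -0.    -0.002]
```

Backing out of the top camera's view to check the pointer.

```bash
python3 -m jog '[{"x":34,"y":-15,"z":-34,"ax":0,"ay":0,"az":0,"grip":50},{"x":68,"y":-30,"z":-68,"ax":0,"ay":0,"az":0,"grip":50},{"x":102,"y":-45,"z":-102,"ax":0,"ay":0,"az":0,"grip":50},{"x":136,"y":-50,"z":-136,"ax":0,"ay":0,"az":0,"grip":50},{"x":160,"y":-50,"z":-159,"ax":0,"ay":0,"az":0,"grip":50}]'
python3 - <<'E'
from cell import *
from h import *
d=get_image("top"); crop(d,160,160,300,300,4,"pics/t18.png"); crop(d,215,230,285,285,11,"pics/t18b.png")
E
```

```text
clock: 21.2
eef_pos: [480.9, -224.1, 233.0]
tool_rot: [-1.571, -0.004, -0.671]
force: [1.1, -0.1, -0.7]
width: 50.0
```

View pics/t18.png

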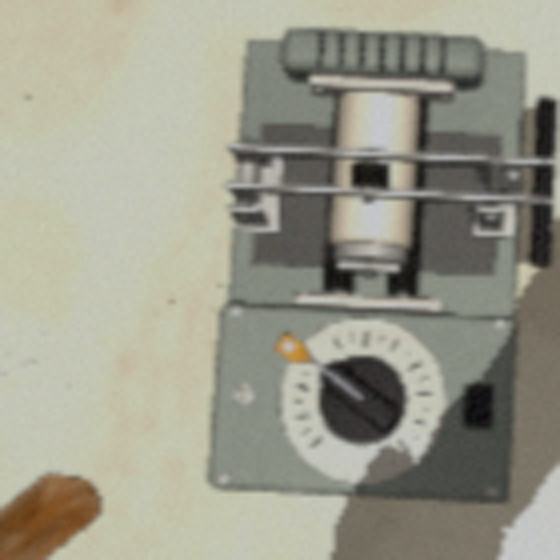

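View pics/t18b.png

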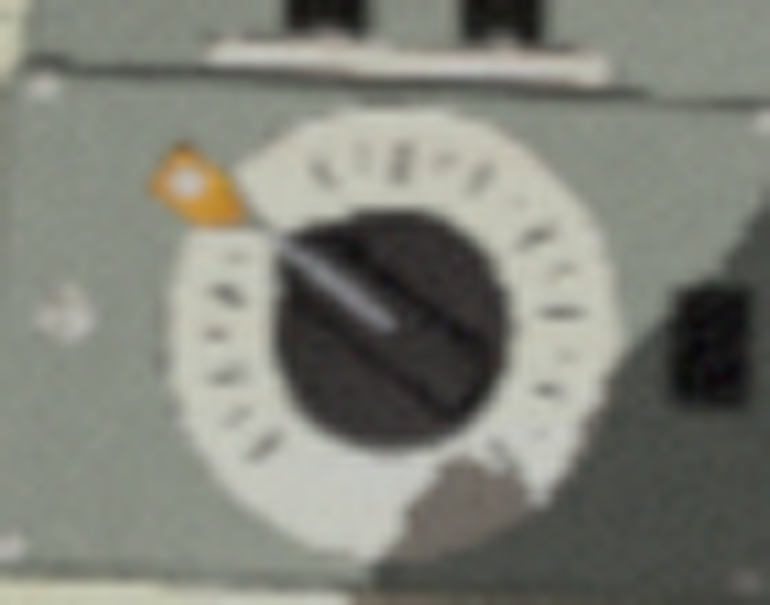

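```bash
python3 - <<'E'
from cell import *
from h import *
d=get_image("top"); P=lambda u,v:(u/11+215,v/11+230)
C=onz(d,*P(393,333),62); print("scale c",C.round(1))
for C in (C,np.array([455.2,3.9,0])):
  for n,q,zs in [("tip",(252,217),(62,66)),("marker mid",(197,187),(62,69)),("pointer out",(268,235),(62,70)),("pointer mid",(320,272),(98,)),("pointer in",(390,328),(98,))]:
    for z in zs:
      p=onz(d,*P(*q),z); print(n,z,np.degrees(np.arctan2(p[1]-C[1],p[0]-C[0])).round(1),np.hypot(p[1]-C[1],p[0]-C[0]).round(1))
a=onz(d,*P(390,328),98)-onz(d,*P(290,250),98); print("line dir",np.degrees(np.arctan2(-a[1],-a[0])))
E
python3 need.py 480 -220 240 -0.668
```

```text
scale c [454.8   3.5  62. ]
tip 62 49.9 45.0
tip 66 49.9 44.5
marker mid 62 52.6 60.3
marker mid 69 52.7 59.4
pointer out 62 51.2 39.1
pointer out 70 51.3 38.2
pointer mid 98 50.0 19.8
pointer in 98 -121.5 1.6
tip 62 49.9 44.4
tip 66 49.9 44.0
marker mid 62 52.6 59.7
marker mid 69 52.7 58.8
pointer out 62 51.2 38.6
pointer out 70 51.3 37.7
pointer mid 98 50.0 19.3
pointer in 98 -123.8 2.1
line dir 51.3256546958397
now 21.3 [ 480.4 -226.1  232. ] [-1.572 -0.005 -0.676] F [ 0.1  0.1 -0.1] w 50.3
shift [-4.1 -8.1  4.5] turn [ 0.002 -0.008  0.005]
```

Run:
```python
from cell import *
from h import *
d=get_image("scene"); crop(d,190,110,400,270,3,"pics/s19.png")
d=get_image("top"); P=lambda u,v:(u/4+160,v/4+160)
a=onz(d,*P(376,92),107);b=onz(d,*P(370,243),107); print("jar cyl far/lid ends",a.round(1),b.round(1))
print(read_state()["qd"].round(3))
```

```text
jar cyl far/lid ends [657.3  -9.6 107. ] [555.8  -4.7 107. ]
[-0.035 -0.007 -0.03   0.02  -0.004 -0.003 -0.002]
```

View pics/s19.png

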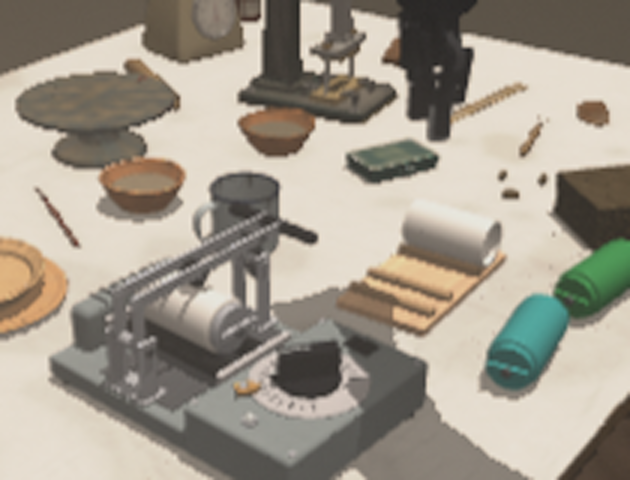

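```bash
python3 -c "
from cell import *
print(finish_job())"
```

```text
the job is handed in; nothing more can be done
None
```

The job is handed in at about 21 s of robot time. The closed jar is on the rollers, the keeper arm is latched over it, and the dial pointer is at the brass marker. The system gave no verdict, so these are my own checks from the last pictures:

- **Jar:** it lies on both rollers, about 1 mm from the middle along them and lined up with the mill to within about 0.02 rad. I set it down slowly and pressed with up to about 20 N on contact before releasing.
- **Keeper arm:** the handle snapped down and stayed down after I let go, in the position expected for fully closed. I could not see the hook itself, so that it caught is inferred from the arm staying closed.
- **Dial:** the pointer measures about 51.2° and the marker between 49.9° and 52.6°, depending on which part of it I measure. That is within about 1.5° of the pointer, against the 5° allowed.
- **Left alone:** the open jar, mug and cup were not handled, and in the last scene picture the open jar and mug look unmoved. I did not measure them or check the cup. The gripper ended about 230 mm from the dial, touching nothing.

No check failed. The only disagreement was that spread in the marker readings.

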